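# Bring the next specimen under the inspection microscope

### The arm

A 7-joint arm with a two-finger parallel gripper is mounted at the origin on the work surface. World frame = base frame: x ahead of the robot, y to its left, z up, the work surface at z = 0. Lengths are in mm, angles in rad, forces in N, time in s.
With the tool pointing down it reaches from about 425 to 975 mm from the base axis. Payload 16.7 kg.
Tool frame: the origin (TCP) lies between the finger pads; the fingertips stand 11 mm ahead of it and the grasp point (between the pads) lies 8 mm behind it (bot.tips_ahead is the distance from the TCP to the fingertips, in mm); z points along the fingers, y is the direction in which the jaws open and shut (so a half turn about z gives the same grasp; the last joint's range is limited). The gripper opens to 85 mm and grips with 20 to 120 N. Pads are 22 mm wide; open, the fingers measure 114 mm over their backs; the gripper's body (76 mm by 85 mm) begins 54 mm behind the grasp point. The pads swing forward as they close: fully open they stand 13 mm farther back than shut.
Start: joints at [1.091, 0.426, 0.074, 1.606, -0.034, 1.111, -0.067], TCP at [219.208, -638.377, 242.302] pointing down, gripper open.
Joint ranges: [-2.85, 2.85], [-0.5, 2.14], [-1.23, 1.37], [0.21, 2.46], [-1.02, 4.16], [0.16, 2.05], [-2.73, 2.73]. Speed limits (rad/s): [1.89, 1.89, 2.39, 2.39, 3.01, 3.01, 3.01].

### API

Orientations are given as a unit quaternion [w, x, y, z].
In Python, from station import bot gives the robot as it stands.
- The arm moves only by the tool step_arm, never from a script. Its argument "moves" is a list of rows, each a list of 3 entries, a list of its own where there are three numbers: the turn, a rotation vector about the world's x, y, z in degrees, then the shift along the world's x, y, z in m, then the opening, from 0 (shut) to 1 (fully open). In form: [[[rx, ry, rz], [x, y, z], claw], ...]. A call has 1 to 10 rows; each row shifts and turns the pose as measured when the row begins; what a row does not reach is not made up. A row lasts 1/12 s, in which the tool goes at most 41.7 mm and 7.16 degrees, less where a joint would pass 70% of its speed; a pose out of reach is approached as far as the arm can. A call is refused whole if a number of a shift passes 0.0417 or a number of a turn 7.16, either way. A call with a gripper value outside its range is refused whole. The fingers move at their own pace and stop on an object; the grip force is fixed at half the most. Time passes only in rows, so rows that do not move let the fingers close. It gives the time, the measured TCP pose, the force and the opening at its end, in the units of the state.
- bot.get_obs(): the state, without advancing time (a new reading comes with each control period).
- bot.read_camera(name): name is "scene" or "side" or "wrist"; returns a dict with "color" (480x640x3 uint8, red, green, blue), "fx", "fy", "cx", "cy" (pixels), "R" (3x3) and "t" (3): a world point X has camera coordinates R X + t; the wrist camera has in their place "T_tool_cam" (4x4, takes a point from camera to tool coordinates, whose origin is the TCP and whose axes are the flange's). Camera axes: x right, y down, z forward; pixel columns grow to the right and rows downward; lengths in mm; the calibration is good to about 2 mm. The wrist camera is an equidistant fisheye: a pixel r from the principal point sees the ray r / f radians off the axis. A picture is of the moment at which its call begins: read the wrist's pose just before it. There is no depth.
- bot.hand_in(): hands the job in, once; it reports no verdict.
Trained networks look in a picture, given as the dict that the camera call returned (one of the last four; its "shot" number tells which), for a name from the list of things; names that differ only in an ending like _2 or _b are one class to them, and where a whole thing is asked for, a point or a joint stands for the part that bears it (a point fixed in the world has none). Each returns a list of dicts, best first, with "p" (0 to 1); they miss things now and then, are a little off and sometimes report something else, mostly with a low value. They report only what shows in the picture. A call takes as long as a camera call.
- bot.recognise(picture, query): "rect" ([left, top, right, bottom] in pixels, round what is visible of it).
The state is a dict: "time_s": time; "joint_pos": joint angles; "dq": joint speeds; "effort": joint torques, N m; "tcp_pos": TCP position; "tool_rot": TCP orientation; "contact_force": force on the tool from outside, world axes, zero at the start; "torque": the same for the moment, N m; "finger_gap": opening from 0.0 (shut) to 1.0 (fully open).
Only numpy, scipy, OpenCV 4.12 (cv2) and the standard library are available. Lean on these libraries where they do the work, as an engineer would, in place of code of your own. Each camera call takes 0.05 s, during which the arm holds its last target.

### The job

Bring the large hexagon nut under the inspection microscope: raise the microscope head until its light shade is well clear of the specimens, push the specimen turntable round (its upright finger posts are there for that) until the nut stands exactly under the lens, a post then being in line with the index pointer, and lower the head fully so that the shade closes around the nut. Do not touch the specimens themselves or let the head strike them, keep all five seated in their places, and leave the other things on the bench where they are.

Things in the scene. Friction and masses are not known exactly. Their poses are not given: they have to be found in the camera images.
- stand: grey microscope stand, fixed. Origin on the turntable axis at bench height; z up, +x from the axis to lens and column (column 30 mm wide, 170 mm from the axis, 312 mm tall). Its turntable, an aluminium disc 266 mm wide, top 50 mm above the bench, has five specimen places 72 degrees apart, 82 mm from the axis, each with three locating pins 6 mm high
- turntable (a joint): angle of the turntable, rad, counter-clockwise from above positive; 0 at the start, no end stops or detents. It turns either way on a lightly braked bearing (friction about 0.1 N m, so about 0.8 N at a post): pushed slowly it stays where it is left, pushed fast it coasts on a little
- handle (a point): grip point on the axis of the head's handle: plain level steel bar 14 mm thick, free length 90 mm, parallel to the stand's y axis, ending in a black ball 24 mm wide; the point is 30 mm from the inner edge of the ball, at stand x = 132, y = -88 mm. 173 mm above the bench with the head down; rises with the head. Nothing is above the bar
- head: sliding microscope head: camera body 58 mm wide over a white round light shade, open below, 82 mm wide outside, 74 inside, 58 tall. Origin at the centre of the shade's lower rim: 58 mm above the bench fully down (enclosing the specimen; down or nearly so at the start), 148 mm at the upper stop; top 198 mm above this rim. Stays at any height; moving it takes about 6 N up or down
- lens_point (a point): point on the lens axis at the height of the turntable top (50 mm above the bench), 82 mm from the turntable axis; fixed to the stand. A specimen is in place when its holder is centred here
- index_tip (a point): tip of the fixed steel index pointer on the stand, at the disc's rim on the side opposite the lens. Whenever one of the five posts stands in line with it, a specimen place is exactly under the lens
- post0 (a point): centre of the top of upright steel finger post 1 of five on the turntable, for turning it by hand: 14 mm thick, 55 mm tall (50 to 105 mm above the bench), 120 mm from the axis, midway between two specimen places
- post1 (a point): centre of the top of upright steel finger post 2 of five on the turntable, for turning it by hand: 14 mm thick, 55 mm tall (50 to 105 mm above the bench), 120 mm from the axis, midway between two specimen places
- post2 (a point): centre of the top of upright steel finger post 3 of five on the turntable, for turning it by hand: 14 mm thick, 55 mm tall (50 to 105 mm above the bench), 120 mm from the axis, midway between two specimen places
- post3 (a point): centre of the top of upright steel finger post 4 of five on the turntable, for turning it by hand: 14 mm thick, 55 mm tall (50 to 105 mm above the bench), 120 mm from the axis, midway between two specimen places
- post4 (a point): centre of the top of upright steel finger post 5 of five on the turntable, for turning it by hand: 14 mm thick, 55 mm tall (50 to 105 mm above the bench), 120 mm from the axis, midway between two specimen places
- spec_gear: specimen on the turntable: flat black round holder, 60 mm wide and 16 mm high, carrying a toothed gear wheel (about 50 mm over the teeth) with a small hub, total height 40 mm. At the start this one stands under the lens, inside the shade. Loose, held only between the locating pins; origin at the centre of the holder's underside
- spec_nut: specimen on the turntable: flat black round holder, 60 mm wide and 16 mm high, carrying THE WANTED ONE: a large plain hexagon nut (46 mm across flats, 53 mm over the corners, 28 mm thick, with a wide open hole), total height 44 mm. Loose, held only between the locating pins; origin at the centre of the holder's underside
- spec_bearing: specimen on the turntable: flat black round holder, 60 mm wide and 16 mm high, carrying a low round ball bearing (49 mm wide), total height 34 mm. Loose, held only between the locating pins; origin at the centre of the holder's underside
- spec_shaft: specimen on the turntable: flat black round holder, 60 mm wide and 16 mm high, carrying a stepped round shaft end (42 mm wide foot, 26 mm wide stub), total height 50 mm. Loose, held only between the locating pins; origin at the centre of the holder's underside
- spec_flange: specimen on the turntable: flat black round holder, 60 mm wide and 16 mm high, carrying a square flange (34 mm square plate) with a round neck 24 mm wide, total height 38 mm. Loose, held only between the locating pins; origin at the centre of the holder's underside
- bottle: closed amber bottle with white cap, 68 mm wide, 150 mm tall. Bystander; origin at the centre of its underside
- beaker: empty glass cup, 74 mm wide, 95 mm tall. Bystander; origin at the centre of its underside
- tray: grey open box with six compartments, 150 x 200 mm, 40 mm tall, with two spare holders in it. Bystander; origin at the centre of its underside
- tweezers: steel tweezers 150 mm long lying on the bench. Bystander; origin at mid-length
- screwdriver: screwdriver 190 mm long lying on the bench. Bystander; origin at mid-length
- dishes: stack of three flat round glass dishes, 90 mm wide, 44 mm tall. Bystander; origin at the centre of its underside

How it is judged (in metres and radians):
On the way, in this order (a step that is already met when the one before it is completed fails the run):
1. the head is raised, its shade's rim at least 110 mm above the bench, clear of the specimens (height (world z) of head above 0.11 m), for 0.2 s.
2. with the head still raised, the hexagon nut is at rest under the lens (within 5 mm) (horizontal distance between spec_nut and lens_point below 0.005 m and velocity of joint turntable between -0.03 and 0.03 rad/s and height (world z) of head above 0.105 m), for 0.2 s.
At the end, for the whole second after the job is handed in: Head fully down (within 4 mm of its lower stop), hexagon nut centred under the lens within 6 mm, turntable at rest, all five specimens upright and seated (tilt under 0.05 rad, centre 77 to 87 mm from the turntable axis, underside within 4 mm of the disc) (height (world z) of head below 0.062 m and horizontal distance between spec_nut and lens_point below 0.006 m and velocity of joint turntable between -0.03 and 0.03 rad/s and horizontal distance between spec_gear and stand between 0.077 and 0.087 m and angle between each of spec_gear, spec_nut, spec_bearing, spec_shaft, spec_flange's own z axis and vertical below 0.05 rad and height (world z) of each of spec_gear, spec_nut, spec_bearing, spec_shaft, spec_flange below 0.054 m and horizontal distance between spec_nut and stand between 0.077 and 0.087 m and horizontal distance between spec_bearing and stand between 0.077 and 0.087 m and horizontal distance between spec_shaft and stand between 0.077 and 0.087 m and horizontal distance between spec_flange and stand between 0.077 and 0.087 m); the robot touches nothing.
It fails at once if the robot touches a specimen (over 1 N) (contact force between any of the fingers, the arm and spec_gear above 1 N or contact force between any of the fingers, the arm and spec_nut above 1 N or contact force between any of the fingers, the arm and spec_bearing above 1 N or contact force between any of the fingers, the arm and spec_shaft above 1 N or contact force between any of the fingers, the arm and spec_flange above 1 N).
It fails at once if the head or its shade strikes a specimen (over 2 N) (contact force between head and spec_gear above 2 N or contact force between head and spec_nut above 2 N or contact force between head and spec_bearing above 2 N or contact force between head and spec_shaft above 2 N or contact force between head and spec_flange above 2 N).
It fails at once if a bystander is moved more than 30 mm (distance of any of bottle, beaker, tray, tweezers, screwdriver, dishes from where it was at the start of the episode above 0.03 m).
It also fails if it takes over 72 s, if anything falls off the work surface, if the arm or the gripper's body presses on something with over 40 N, if the wrist force passes 120 N, or if a joint passes its speed limit or range.

## Working session

There is one attempt and no reset: what is moved stays moved. The work goes in short steps, Python scripts to look and compute and a tool call to move; the robot and the scene stay as the last step left them, time stands still between calls to the robot, and variables do not carry over. Pictures are saved under pics/ and viewed, and the job is handed in when it is done.

Besides the shell and the picture viewer there is one more tool, called after ">>>" by a JSON object that holds its "name" and its "arguments". step_arm: Moves the arm, as the interface text tells. Its arguments: {"type":"object","properties":{"moves":{"type":"array"}},"required":["moves"]}

```bash
ls; mkdir -p pics; python3 - <<'E'
from station import bot
import cv2,numpy as np,json
print(bot.get_obs())
for n in ["scene","side","wrist"]:
    p=bot.read_camera(n)
    cv2.imwrite(f"pics/{n}0.png",p["color"][:,:,::-1])
    print(n,{k:(np.array(v).tolist()) for k,v in p.items() if k!="color"})
E
```

```text
pics
{'time_s': 0.0, 'joint_pos': array([ 1.09048433,  0.42675891,  0.07385638,  1.60663402, -0.03407261,
        1.11079289, -0.06710021]), 'dq': array([ 0.00054907,  0.00054877,  0.00048   ,  0.00077937, -0.00093802,
       -0.00166875, -0.00027023]), 'effort': array([-5.84792342e-04, -9.49848747e+01,  3.76039937e+00, -4.63520622e+01,
        1.91257114e-02,  1.02149765e-02, -6.14039618e-05]), 'tcp_pos': array([ 219.076541  , -638.02957166,  241.58089179]), 'tool_rot': array([-6.44356227e-04,  9.86353470e-01,  1.64640175e-01, -1.72282799e-04]), 'contact_force': array([-0.08683027, -0.24980869,  0.50138683]), 'torque': array([-0.04846042, -0.06026156,  0.02882285]), 'finger_gap': 0.9975159653990272}
scene {'fx': 515.721964266588, 'fy': 515.721964266588, 'cx': 313.08667745312886, 'cy': 234.2925191813683, 'R': [[-0.6851661715872848, 0.7282896020107134, -0.01189844172573841], [0.49193100072399415, 0.450632364206072, -0.744939167218865], [-0.5371696266907816, -0.5162603296139683, -0.6670262845104109]], 't': [370.3432490189776, -176.87664339918953, 1709.20124865442], 'shot': 1}
side {'fx': 564.3419983900682, 'fy': 564.3419983900682, 'cx': 325.3638526781709, 'cy': 243.46634543152504, 'R': [[-0.8573408090634688, -0.5145474171013008, -0.014411546370060908], [-0.348700143632031, 0.6011447694418706, -0.7190501901840237], [0.37864884384531977, -0.6114457635204124, -0.6948087012462799]], 't': [420.200317054565, 283.2740989366386, 1029.5863799245637], 'shot': 2}
wrist {'fx': 371.64829954431775, 'fy': 371.64829954431775, 'cx': 320.8860028931069, 'cy': 241.37861512497912, 'T_tool_cam': [[-0.0004609706132899377, -0.9456464869426745, -0.32519610889288114, 84.08232581485501], [0.9999992582263332, -6.928564973120505e-05, -0.0012160371212209702, 0.002279871031962699], [0.0011274098079796255, -0.3251964282283488, 0.9456458174256617, -130.78951015831746], [0.0, 0.0, 0.0, 1.0]], 'shot': 3}
```

View pics/scene0.png

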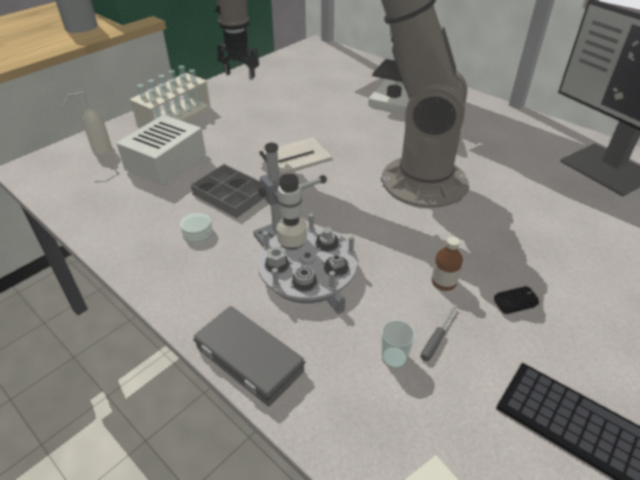

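View pics/side0.png

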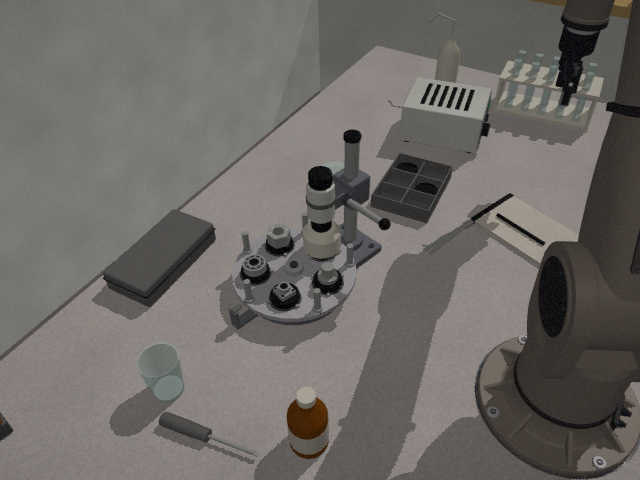

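View pics/wrist0.png

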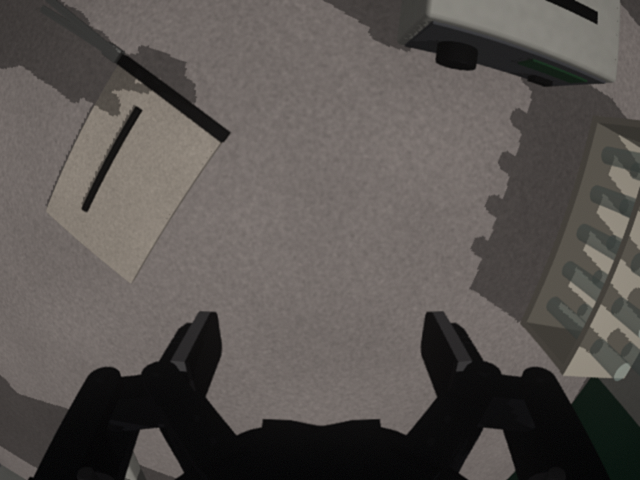

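```bash
python3 - <<'E'
from station import bot
import cv2,numpy as np
a=cv2.imread("pics/side0.png")[120:340,220:400]; cv2.imwrite("pics/side0z.png",cv2.resize(a,None,fx=2.7,fy=2.7,interpolation=cv2.INTER_CUBIC))
a=cv2.imread("pics/scene0.png")[140:320,220:400]; cv2.imwrite("pics/scene0z.png",cv2.resize(a,None,fx=3.3,fy=3.3,interpolation=cv2.INTER_CUBIC))
for n in ["side","scene"]:
    p=bot.read_camera(n)
    for q in ["stand","handle","head","index_tip","post0","spec_nut","spec_gear","spec_shaft","spec_flange","spec_bearing","turntable","tray","bottle"]:
        try:
            r=bot.recognise(p,q); print(n,q,[(np.round(d["rect"]).tolist(),round(d["p"],2)) for d in r[:6]])
        except Exception as e: print(q,e)
print(bot.get_obs()["time_s"])
E
```

```text
side stand [([230.0, 128.0, 387.0, 331.0], 0.95)]
side handle [([306.0, 165.0, 390.0, 260.0], 0.84)]
side head [([304.0, 167.0, 392.0, 260.0], 0.91)]
side index_tip [([229.0, 130.0, 390.0, 329.0], 0.63)]
side post0 [([229.0, 210.0, 356.0, 323.0], 0.74)]
side spec_nut [([265.0, 226.0, 295.0, 253.0], 0.58), ([230.0, 129.0, 392.0, 329.0], 0.32), ([304.0, 167.0, 390.0, 258.0], 0.19)]
side spec_gear [([424.0, 219.0, 470.0, 256.0], 0.57)]
side spec_shaft [([241.0, 250.0, 270.0, 285.0], 0.66), ([315.0, 261.0, 344.0, 293.0], 0.63)]
side spec_flange [([271.0, 282.0, 300.0, 311.0], 0.62), ([138.0, 342.0, 185.0, 404.0], 0.24)]
side spec_bearing [([243.0, 254.0, 268.0, 287.0], 0.61)]
side turntable [([232.0, 212.0, 356.0, 324.0], 0.84)]
side tray [([372.0, 154.0, 456.0, 224.0], 0.57), ([230.0, 128.0, 389.0, 331.0], 0.28)]
side bottle [([284.0, 391.0, 329.0, 456.0], 0.96), ([232.0, 212.0, 357.0, 318.0], 0.16)]
scene stand [([256.0, 141.0, 360.0, 317.0], 0.93)]
scene handle [([260.0, 174.0, 327.0, 244.0], 0.95)]
scene head [([262.0, 174.0, 326.0, 247.0], 0.71), ([383.0, 318.0, 416.0, 371.0], 0.69)
[... 152 characters left out ...]
0, 218.0, 354.0, 299.0], 0.56), ([260.0, 174.0, 327.0, 246.0], 0.22)]
scene spec_nut [([266.0, 248.0, 288.0, 271.0], 0.92), ([258.0, 212.0, 358.0, 301.0], 0.66)]
scene spec_gear [([259.0, 213.0, 358.0, 299.0], 0.18)]
scene spec_shaft [([315.0, 230.0, 340.0, 252.0], 0.54)]
scene spec_flange [([324.0, 256.0, 351.0, 277.0], 0.68), ([181.0, 215.0, 213.0, 242.0], 0.53)]
scene spec_bearing [([291.0, 263.0, 314.0, 290.0], 0.88)]
scene turntable [([258.0, 213.0, 358.0, 299.0], 0.62), ([434.0, 238.0, 462.0, 288.0], 0.58)]
scene tray [([193.0, 162.0, 265.0, 219.0], 0.78), ([259.0, 215.0, 358.0, 302.0], 0.42), ([432.0, 233.0, 466.0, 289.0], 0.4)]
scene bottle [([432.0, 237.0, 464.0, 290.0], 0.76)]
1.55
```

View pics/side0z.png

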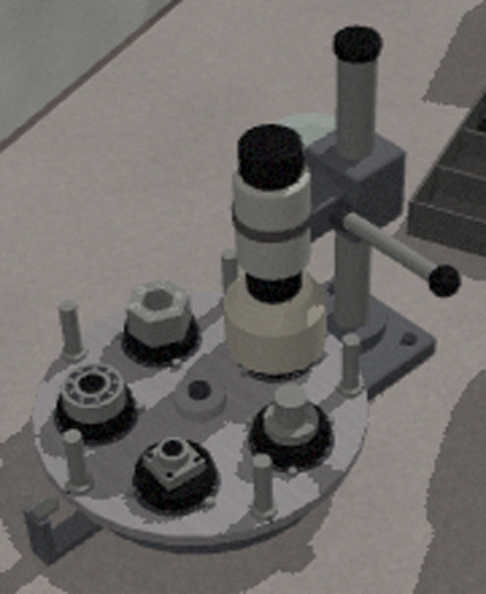

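View pics/scene0z.png

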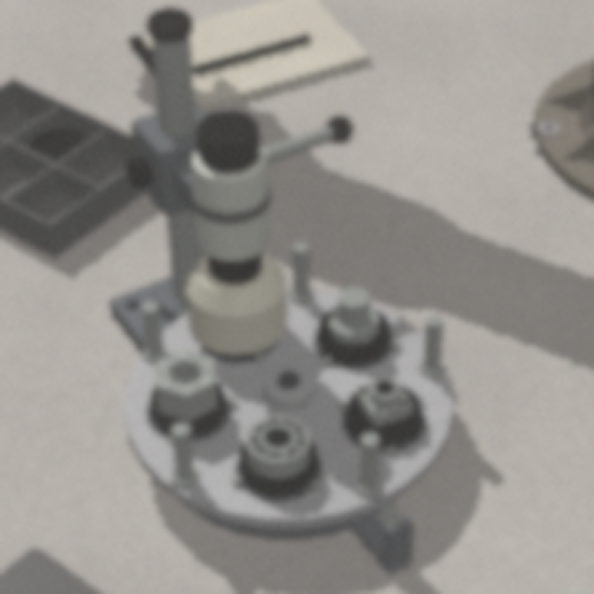

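```bash
cat > fit.py <<'E'
import numpy as np
from scipy.optimize import least_squares
C={'scene':dict(f=515.722,c=(313.087,234.293),R=np.array([[-0.6851661715872848, 0.7282896020107134, -0.01189844172573841], [0.49193100072399415, 0.450632364206072, -0.744939167218865], [-0.5371696266907816, -0.5162603296139683, -0.6670262845104109]]),t=np.array([370.3432490189776, -176.87664339918953, 1709.20124865442])),
'side':dict(f=564.342,c=(325.364,243.466),R=np.array([[-0.8573408090634688, -0.5145474171013008, -0.014411546370060908], [-0.348700143632031, 0.6011447694418706, -0.7190501901840237], [0.37864884384531977, -0.6114457635204124, -0.6948087012462799]]),t=np.array([420.200317054565, 283.2740989366386, 1029.5863799245637]))}
def proj(cam,X):
    k=C[cam];q=k['R']@X+k['t'];return k['f']*q[:2]/q[2]+np.array(k['c'])
def S2W(p,P):
    c,s=np.cos(p[2]),np.sin(p[2]);return np.array([p[0]+c*P[0]-s*P[1],p[1]+s*P[0]+c*P[1],P[2]])
E
cat > f1.py <<'E'
from fit import *
z=lambda l,o,s:[np.array(o)+np.array(u)/s for u in l]
side=z([(350,341),(262,462),(72,438),(68,308),(230,257),(444,280),(357,44)],(220,120),2.7)
scene=z([(302,247),(434,324),(370,440),(180,430),(150,305),(340,129),(170,24)],(220,140),3.3)
def model(p,k):
    out=[]
    # posts in image order (side view: starting right next to lens, going away)
    for i in range(5):
        a=p[3]+k*(np.pi/5+2*np.pi/5*i); out.append([120*np.cos(a),120*np.sin(a),105])
    out.append([132,-88-30-12,173+p[4]]); out.append([170,0,312])
    return [S2W(p,np.array(o)) for o in out]
def res(p,k):
    r=[]
    for c,m in(('side',side),('scene',scene)):
        for X,u in zip(model(p,k),m): r+=list(proj(c,X)-u)
    return np.array(r)
best=None
for k in(1,-1):
  for y in np.arange(-3,3,.5):
    s=least_squares(res,[450,300 if 0 else -300,y,0,0],args=(k,),loss='soft_l1',x_scale=[100,100,.5,.1,10])
    if best is None or s.cost<best[0].cost: best=(s,k)
s,k=best;print(k,s.cost,s.x);print(res(s.x,k).reshape(2,-1,2).round(1))
p=s.x
for n,P in dict(axis=[0,0,50],lens=[82,0,50],handle=[132,-88,173],ball=[132,-130,173],col=[170,0,312],idx=[-133,0,50]).items(): print(n,S2W(p,np.array(P,float)).round(1),[proj(c,S2W(p,np.array(P,float))).round() for c in C])
for i in range(5):
    a=2*np.pi/5*i; X=S2W(p,np.array([82*np.cos(a),82*np.sin(a),60])); print(i,X.round(),[proj(c,X).round() for c in C])
for i in range(5):
    a=p[3]+np.pi/5+2*np.pi/5*i; X=S2W(p,np.array([120*np.cos(a),120*np.sin(a),105])); print('post',i,X.round())
E
python3 f1.py
```

```text
-1 13.114299306390354 [ 5.63894930e+02  6.66923719e+00  4.44685401e+00 -1.16982252e-02
  7.05945189e+00]
[[[ 0.1 -1.1]
  [-0.6 -0.9]
  [-0.6 -1.5]
  [-0.7 -1.8]
  [-0.4 -1.9]
  [-0.1 -0.1]
  [-0.6 -3.5]]

 [[ 1.  -0.3]
  [ 1.5 -1.4]
  [ 1.2 -0.6]
  [ 1.3 -0.9]
  [ 1.4 -0.1]
  [ 0.4  0.1]
  [ 0.5 -1.9]]]
axis [563.9   6.7  50. ] [array([309., 259.]), array([294., 269.])]
lens [542.4 -72.5  50. ] [array([293., 242.]), array([322., 250.])]
handle [444.3 -97.6 173. ] [array([310., 186.]), array([369., 216.])]
ball [403.8 -86.6 173. ] [array([323., 181.]), array([384., 226.])]
col [ 519.3 -157.4  312. ] [array([272., 145.]), array([352., 133.])]
idx [598.8 135.   50. ] [array([336., 291.]), array([244., 303.])]
0 [542. -72.  60.] [array([293., 239.]), array([322., 247.])]
1 [632. -38.  60.] [array([278., 262.]), array([279., 242.])]
2 [628.  58.  60.] [array([306., 279.]), array([255., 270.])]
3 [535.  83.  60.] [array([338., 265.]), array([285., 295.])]
4 [482.   3.  60.] [array([328., 240.]), array([328., 279.])]
post 0 [ 605. -106.  105.]
post 1 [684.  11. 105.]
post 2 [597. 122. 105.]
post 3 [464.  74. 105.]
post 4 [469. -67. 105.]
```

>>> {"name": "step_arm", "arguments": {"moves": [[[0, 0, 5], [0.004, 0.018, 0.01], 1], [[0, 0, 5], [0.004, 0.018, 0.01], 1], [[0, 0, 5], [0.004, 0.018, 0.01], 1], [[0, 0, 5], [0.004, 0.018, 0.01], 1], [[0, 0, 5], [0.004, 0.018, 0.01], 1], [[0, 0, 5], [0.004, 0.018, 0.01], 1], [[0, 0, 5], [0.004, 0.018, 0.01], 1], [[0, 0, 5], [0.004, 0.018, 0.01], 1], [[0, 0, 5], [0.004, 0.018, 0], 1], [[0, 0, 5], [0.004, 0.018, 0], 1]]}}

```text
time_s: 2.38
tcp_pos: [258.1, -452.8, 324.4]
tool_rot: [0.001, 0.815, 0.58, -0.002]
contact_force: [-0.1, 0.1, 0.7]
finger_gap: 0.997
```

>>> {"name": "step_arm", "arguments": {"moves": [[[0, 0, 5], [0.009, 0.018, 0], 1], [[0, 0, 5], [0.009, 0.018, 0], 1], [[0, 0, 5], [0.009, 0.018, 0], 1], [[0, 0, 5], [0.009, 0.018, 0], 1], [[0, 0, 5], [0.009, 0.018, 0], 1], [[0, 0, 5], [0.009, 0.018, 0], 1], [[0, 0, 5], [0.009, 0.018, 0], 1], [[0, 0, 5], [0.009, 0.018, 0], 1], [[0, 0, 5], [0.009, 0.018, 0], 1], [[0, 0, 5], [0.009, 0.018, 0], 1]]}}

```text
time_s: 3.22
tcp_pos: [349.7, -263.8, 326.9]
tool_rot: [0.005, 0.475, 0.88, -0.002]
contact_force: [-0.1, -0.8, -0.0]
finger_gap: 0.998
```

>>> {"name": "step_arm", "arguments": {"moves": [[[0, 0, 5], [0.009, 0.018, 0], 1], [[0, 0, 5], [0.009, 0.018, 0], 1], [[0, 0, 5], [0.009, 0.018, 0], 1], [[0, 0, 5], [0.009, 0.018, 0], 1], [[0, 0, 5], [0.009, 0.018, 0], 1], [[0, 0, 5], [0.009, 0.018, 0], 1], [[0, 0, 5], [0.009, 0.018, 0], 1], [[0, 0, 5], [0.009, 0.018, 0], 1]]}}

```text
time_s: 3.88
tcp_pos: [424.1, -112.0, 328.7]
tool_rot: [0.007, 0.128, 0.992, -0.002]
contact_force: [0.3, 0.1, 0.5]
finger_gap: 1.001
```

```bash
cat > look.py <<'E'
from station import bot
import cv2,numpy as np,sys
from fit import *
tag=sys.argv[1]
o=bot.get_obs(); print(o["tcp_pos"].round(1),o["tool_rot"].round(4),o["time_s"],o["joint_pos"].round(2))
for n in sys.argv[2:]:
    a=bot.read_camera(n)["color"][:,:,::-1].copy()
    if n=="side": a=cv2.resize(a[110:340,200:420],None,fx=2.6,fy=2.6,interpolation=cv2.INTER_CUBIC)
    if n=="scene": a=cv2.resize(a[130:320,220:400],None,fx=3.1,fy=3.1,interpolation=cv2.INTER_CUBIC)
    cv2.imwrite(f"pics/{n}{tag}.png",a)
E
python3 look.py 1 side wrist
```

```text
[ 424.1 -112.   328.7] [ 0.0072  0.1276  0.9918 -0.0015] 3.8833 [ 0.67 -0.03 -0.53  1.97 -0.01  1.18  1.45]
```

View pics/wrist1.png

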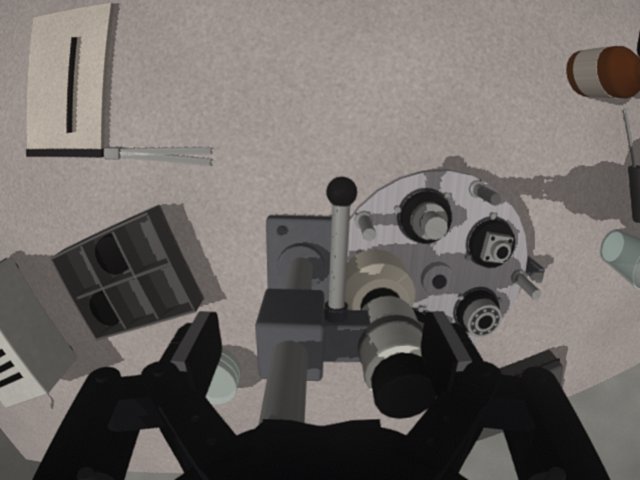

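View pics/side1.png

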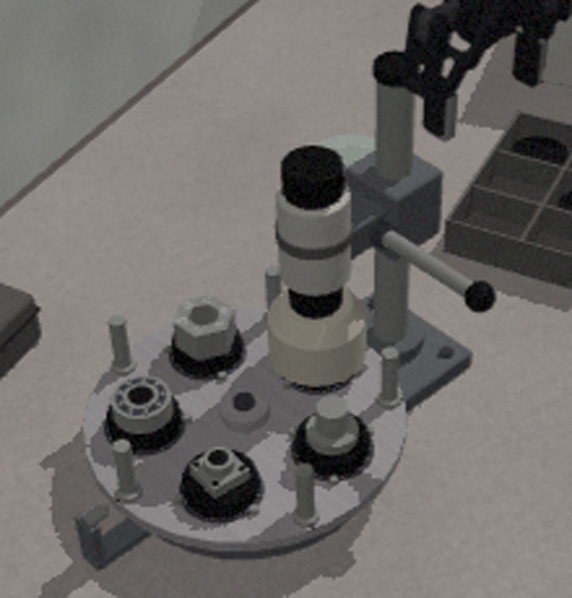

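```bash
cat >> fit.py <<'E'
from scipy.spatial.transform import Rotation as Ro
T=np.array([[-0.0004609706132899377, -0.9456464869426745, -0.32519610889288114, 84.08232581485501], [0.9999992582263332, -6.928564973120505e-05, -0.0012160371212209702, 0.002279871031962699], [0.0011274098079796255, -0.3251964282283488, 0.9456458174256617, -130.78951015831746], [0,0,0,1]])
def wray(u,tcp,q):
    v=(np.array(u,float)-[320.886,241.379])/371.648; r=np.hypot(*v); d=np.array([*(v/r*np.sin(r)),np.cos(r)])
    R=Ro.from_quat(q,scalar_first=True).as_matrix()
    return R@T[:3,3]+R@np.zeros(3)+tcp, R@T[:3,:3]@d
def wproj(X,tcp,q):
    R=Ro.from_quat(q,scalar_first=True).as_matrix()
    c=T[:3,:3].T@(R.T@(np.array(X)-tcp)-T[:3,3]); a=np.arctan2(np.hypot(c[0],c[1]),c[2]); return a*371.648*c[:2]/np.hypot(c[0],c[1])+[320.886,241.379]
def wat(u,z,tcp,q):
    o,d=wray(u,tcp,q); return o+d*(z-o[2])/d[2]
E
python3 - <<'E'
from fit import *
tcp=np.array([424.1,-112,328.7]);q=[.0072,.1276,.9918,-.0015]
for z in(173,180): print(wat((342,191),z,tcp,q).round(1),wat((338,300),z,tcp,q).round(1))
# posts and hub
for u in[(365,222),(480,186),(532,284)]: print(wat(u,105,tcp,q).round(1))
print(wat((439,274),50,tcp,q).round(1))
# triangulate ball: side+wrist, side ball pixel
a=C['side'];u=np.array([200+481/2.6,110+296/2.6]);d=np.append((u-a['c'])/a['f'],1);o1=-a['R'].T@a['t'];d1=a['R'].T@d
o2,d2=wray((342,191),tcp,q);A=np.stack([d1,-d2],1);s=np.linalg.lstsq(A,o2-o1,rcond=None)[0];print(o1+d1*s[0],o2+d2*s[1])
E
```

```text
[403.8 -90.1 173. ] [ 496.6 -116.1  173. ]
[402.3 -90.1 180. ] [ 492.8 -115.5  180. ]
[455.1 -75.4 105. ]
[446.7  50.  105. ]
[580.  107.2 105. ]
[562.4   3.8  50. ]
[403.7655471  -89.98241648 176.81643241] [403.02677878 -90.14615284 176.65359557]
```

>>> {"name": "step_arm", "arguments": {"moves": [[[0, 0, 0], [0.01, 0.006, -0.01], 1], [[0, 0, 0], [0.01, 0.006, -0.03], 1], [[0, 0, 0], [0, 0, -0.03], 1], [[0, 0, 0], [0, 0, -0.03], 1], [[0, 0, 0], [0, 0, -0.01], 1], [[0, 0, 0], [0, 0, 0], 1]]}}

```text
time_s: 4.48
tcp_pos: [446.0, -99.6, 217.4]
tool_rot: [0.01, 0.13, 0.992, -0.002]
contact_force: [0.3, -0.6, 0.2]
finger_gap: 1.0
```

```bash
python3 look.py 2 side wrist scene
```

```text
[446.  -99.6 217.4] [ 0.0104  0.1296  0.9915 -0.0023] 4.4833 [ 0.61  0.12 -0.57  2.09  0.09  0.93  1.3 ]
```

View pics/wrist2.png

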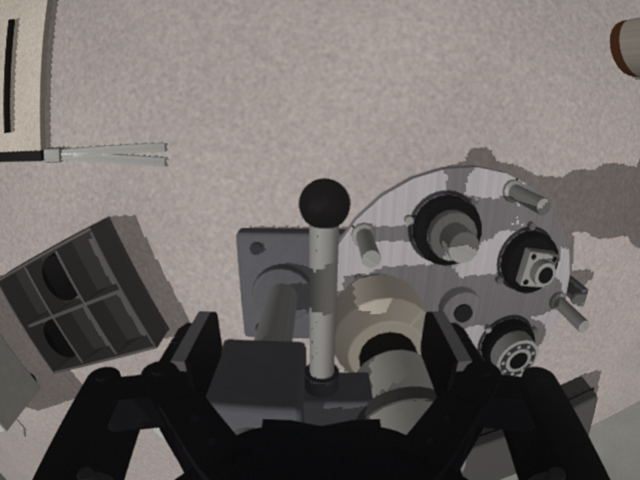

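View pics/side2.png

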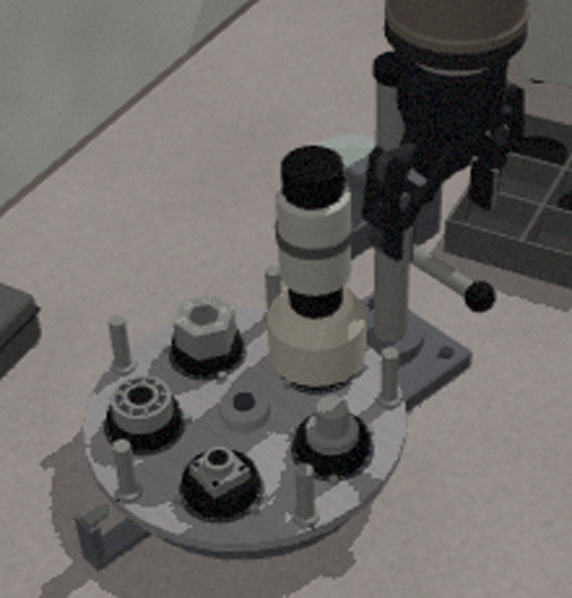

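>>> {"name": "step_arm", "arguments": {"moves": [[[0, 0, 0], [0, 0, -0.02], 1], [[0, 0, 0], [0, 0, -0.02], 1], [[0, 0, 0], [0, 0, -0.009], 1], [[0, 0, 0], [0, 0, 0], 1]]}}

```text
time_s: 4.97
tcp_pos: [451.6, -101.6, 176.8]
tool_rot: [0.018, 0.131, 0.991, -0.004]
contact_force: [0.3, -0.2, -0.2]
finger_gap: 1.001
```

>>> {"name": "step_arm", "arguments": {"moves": [[[0, 0, 0], [0, 0, 0], 0.5], [[0, 0, 0], [0, 0, 0], 0.3], [[0, 0, 0], [0, 0, 0], 0], [[0, 0, 0], [0, 0, 0], 0], [[0, 0, 0], [0, 0, 0], 0], [[0, 0, 0], [0, 0, 0], 0], [[0, 0, 0], [0, 0, 0], 0]]}}

```text
time_s: 5.55
tcp_pos: [454.4, -101.1, 182.4]
tool_rot: [0.021, 0.131, 0.991, -0.004]
contact_force: [1.8, -0.2, -5.1]
finger_gap: 0.138
```

```bash
python3 look.py 3 side wrist
```

```text
[ 454.4 -101.1  182.4] [ 0.0214  0.1312  0.9911 -0.0042] 5.55 [ 0.59  0.17 -0.57  2.12  0.14  0.83  1.25]
```

View pics/wrist3.png

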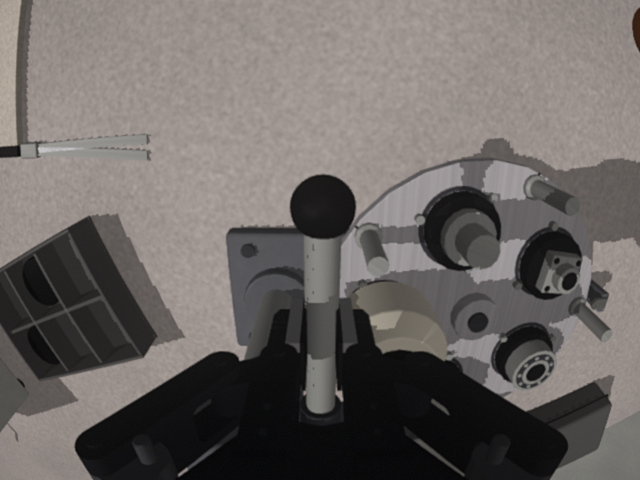

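View pics/side3.png

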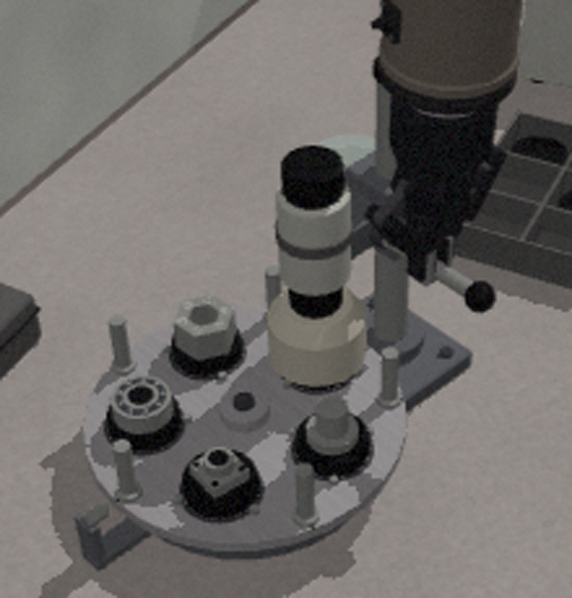

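>>> {"name": "step_arm", "arguments": {"moves": [[[0, 0, 0], [0, 0, 0.008], 0], [[0, 0, 0], [0, 0, 0.008], 0], [[0, 0, 0], [0, 0, 0.008], 0], [[0, 0, 0], [0, 0, 0.008], 0]]}}

```text
time_s: 5.98
tcp_pos: [454.3, -101.1, 214.5]
tool_rot: [0.021, 0.131, 0.991, -0.004]
contact_force: [4.3, 0.9, -7.3]
finger_gap: 0.131
```

```bash
python3 look.py 4 side
```

```text
[ 454.3 -101.1  214.5] [ 0.0209  0.1311  0.9911 -0.0035] 5.9833 [ 0.61  0.13 -0.57  2.09  0.1   0.91  1.29]
```

View pics/side4.png

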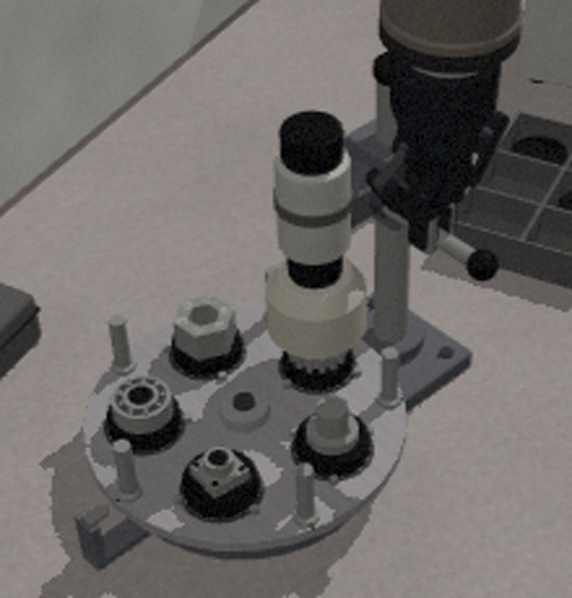

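>>> {"name": "step_arm", "arguments": {"moves": [[[0, 0, 0], [0, 0, 0.008], 0], [[0, 0, 0], [0, 0, 0.008], 0], [[0, 0, 0], [0, 0, 0.008], 0], [[0, 0, 0], [0, 0, 0.008], 0], [[0, 0, 0], [0, 0, 0.008], 0], [[0, 0, 0], [0, 0, 0.006], 0], [[0, 0, 0], [0, 0, 0], 0]]}}

```text
time_s: 6.62
tcp_pos: [453.9, -101.0, 265.4]
tool_rot: [0.021, 0.131, 0.991, -0.004]
contact_force: [8.4, 1.3, -19.4]
finger_gap: 0.135
```

```bash
python3 look.py 5 side wrist
```

```text
[ 453.9 -101.   265.4] [ 0.0211  0.1313  0.9911 -0.0035] 6.6167 [ 0.63  0.07 -0.57  2.03  0.05  1.02  1.34]
```

View pics/side5.png

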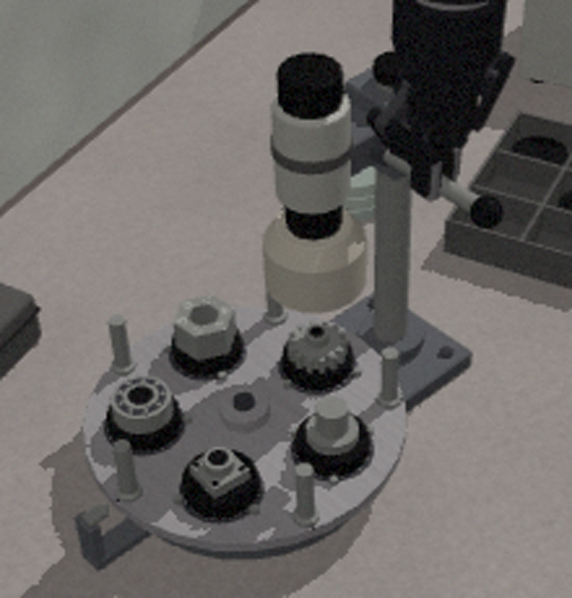

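View pics/wrist5.png

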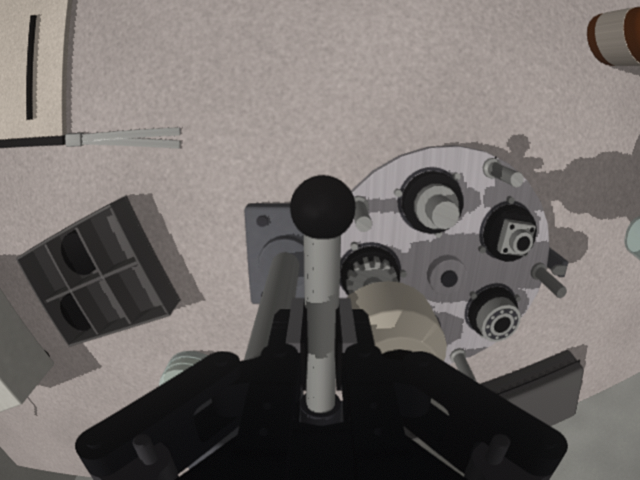

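>>> {"name": "step_arm", "arguments": {"moves": [[[0, 0, 0], [0, 0, 0], 0.4], [[0, 0, 0], [0, 0, 0], 0.7], [[0, 0, 0], [0, 0, 0], 0.7], [[0, 0, 0], [0, 0, 0], 0.7], [[0, 0, 0], [0, 0, 0.01], 0.7], [[0, 0, 0], [0, 0, 0.02], 0.7], [[0, 0, 0], [0, 0, 0.03], 0.7], [[0, 0, 0], [0, 0, 0.03], 0.7], [[0, 0, 0], [0, 0, 0.03], 0.5], [[0, 0, 0], [0, 0, 0.01], 0.4]]}}

```text
time_s: 7.55
tcp_pos: [450.9, -100.9, 404.1]
tool_rot: [0.019, 0.131, 0.991, -0.004]
contact_force: [-0.0, -0.7, -0.1]
finger_gap: 0.428
```

```bash
python3 look.py 6 side scene
```

```text
[ 450.9 -100.9  404.1] [ 0.0187  0.1308  0.9912 -0.0038] 7.55 [ 0.65 -0.04 -0.55  1.82 -0.01  1.32  1.42]
```

View pics/side6.png

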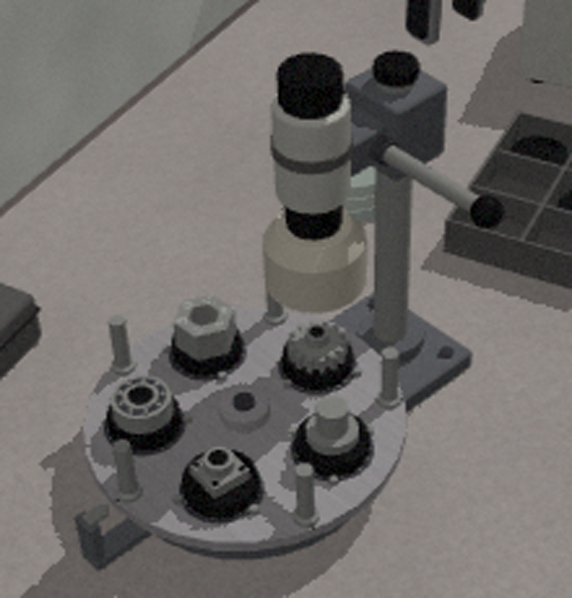

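View pics/scene6.png

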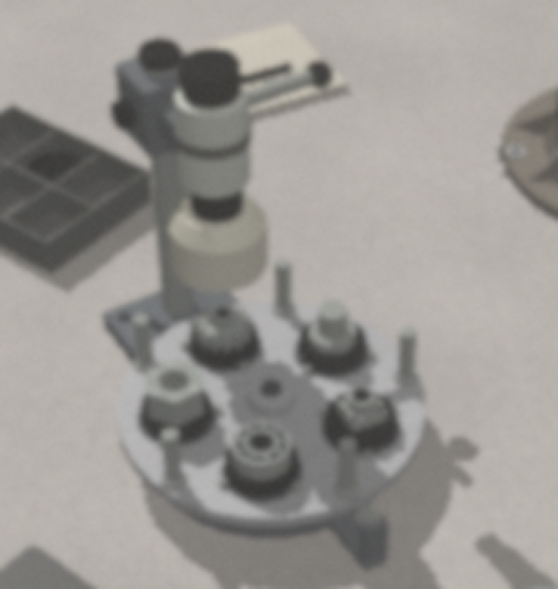

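>>> {"name": "step_arm", "arguments": {"moves": [[[0, 0, -4.6], [0.005, 0.013, 0], 0.4], [[0, 0, -4.6], [0.005, 0.013, 0], 0.4], [[0, 0, -4.6], [0.005, 0.013, 0], 0.4], [[0, 0, -4.6], [0.005, 0.013, 0], 0.4], [[0, 0, -4.6], [0.005, 0.013, 0], 0.4], [[0, 0, -4.6], [0.005, 0.013, 0], 0.4], [[0, 0, -4.6], [0.005, 0.013, 0], 0.4], [[0, 0, -4.6], [0.005, 0.013, 0], 0.4], [[0, 0, -4.6], [0.005, 0.013, 0], 0.4], [[0, 0, -4.6], [0.005, 0.013, 0], 0.4]]}}

```text
time_s: 8.48
tcp_pos: [498.7, 31.4, 401.3]
tool_rot: [0.013, 0.525, 0.851, -0.013]
contact_force: [0.2, -0.6, 0.3]
finger_gap: 0.4
```

>>> {"name": "step_arm", "arguments": {"moves": [[[0, 0, -4.6], [0.01, 0.01, 0], 0.4], [[0, 0, -4.6], [0.01, 0.01, 0], 0.4], [[0, 0, -4.6], [0.01, 0.01, 0], 0.4], [[0, 0, -4.6], [0.01, 0.01, 0], 0.4], [[0, 0, -4.6], [0.01, 0.01, 0], 0.4], [[0, 0, -4.6], [0.01, 0.01, 0], 0.4], [[0, 0, -4.6], [0.01, 0.01, 0], 0.4], [[0, 0, -4.6], [0.01, 0.01, 0], 0.4], [[0, 0, -4.6], [0.01, 0.01, 0], 0.4], [[0, 0, -4.6], [0.005, 0.005, 0], 0.4]]}}

```text
time_s: 9.32
tcp_pos: [594.7, 132.3, 397.0]
tool_rot: [0.004, 0.827, 0.562, -0.021]
contact_force: [-0.4, -0.3, 0.9]
finger_gap: 0.4
```

```bash
cat > corr.py <<'E'
from fit import *
from station import bot
import sys
h=np.radians(float(sys.argv[1]))
o=bot.get_obs();q=Ro.from_quat(o["tool_rot"],scalar_first=True)
d=Ro.from_quat([0,np.cos(h/2),np.sin(h/2),0],scalar_first=True)
print("rotvec deg",np.degrees((d*q.inv()).as_rotvec()).round(2),o["tcp_pos"].round(1),o["time_s"],o["joint_pos"].round(2))
E
python3 corr.py 74; python3 look.py 7 wrist
```

```text
rotvec deg [ 1.79 -1.68  5.56] [594.7 132.3 397. ] 9.3167 [ 0.18  0.31 -0.67  1.49  0.2   1.45 -0.88]
[594.7 132.3 397. ] [ 0.0036  0.8267  0.5623 -0.0211] 9.3167 [ 0.18  0.31 -0.67  1.49  0.2   1.45 -0.88]
```

View pics/wrist7.png

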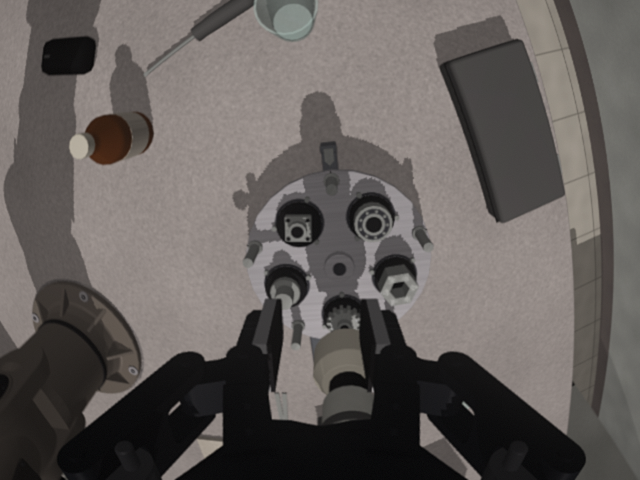

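```bash
python3 - <<'E'
from fit import *
import cv2
tcp=np.array([594.7,132.3,397.]);q=[.0036,.8267,.5623,-.0211]
for n,u,z in [("post2",(332,190),105),("hub",(340,268),58),("postL",(254,247),105),("postR",(425,240),105),("p3b",(296,340),105)]: print(n,wat(u,z,tcp,q).round(1))
for P in [(597,122,105),(684,11,105),(464,74,105),(564,7,58),(599,135,55)]: print(wproj(P,tcp,q).round())
a=cv2.imread("pics/wrist7.png")[120:340,230:450];cv2.imwrite("pics/w7z.png",cv2.resize(a,None,fx=2.7,fy=2.7,interpolation=cv2.INTER_CUBIC))
E
```

```text
post2 [597.7 120.5 105. ]
hub [564.9   2.9  58. ]
postL [482.4  88.9 105. ]
postR [682.8  21.2 105. ]
p3b [475.8 -58.4 105. ]
[331. 189.]
[428. 247.]
[246. 262.]
[338. 266.]
[328. 170.]
```

View pics/w7z.png

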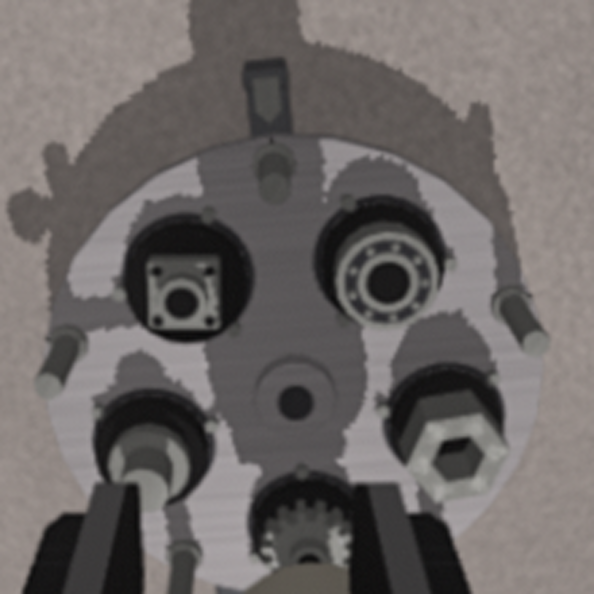

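>>> {"name": "step_arm", "arguments": {"moves": [[[0.9, -0.8, 2.8], [0.001, -0.005, -0.02], 0.4], [[0.9, -0.8, 2.8], [0.002, -0.006, -0.03], 0.4], [[0, 0, 0], [0, 0, -0.035], 0.4], [[0, 0, 0], [0, 0, -0.035], 0.4], [[0, 0, 0], [0, 0, -0.035], 0.4], [[0, 0, 0], [0, 0, -0.035], 0.4], [[0, 0, 0], [0, 0, -0.035], 0.4], [[0, 0, 0], [0, 0, -0.01], 0.4], [[0, 0, 0], [0, 0, 0], 0.4]]}}

```text
time_s: 10.12
tcp_pos: [593.4, 119.3, 152.7]
tool_rot: [-0.001, 0.793, 0.609, 0.0]
contact_force: [-0.8, -0.2, 0.1]
finger_gap: 0.4
```

```bash
python3 corr.py 74; python3 look.py 8 wrist
```

```text
rotvec deg [-0.11 -0.07 -1.08] [593.4 119.3 152.7] 10.1167 [ 0.19  0.48 -0.64  1.82  0.34  0.96 -0.85]
[593.4 119.3 152.7] [-1.200e-03  7.929e-01  6.093e-01  1.000e-04] 10.1167 [ 0.19  0.48 -0.64  1.82  0.34  0.96 -0.85]
```

View pics/wrist8.png

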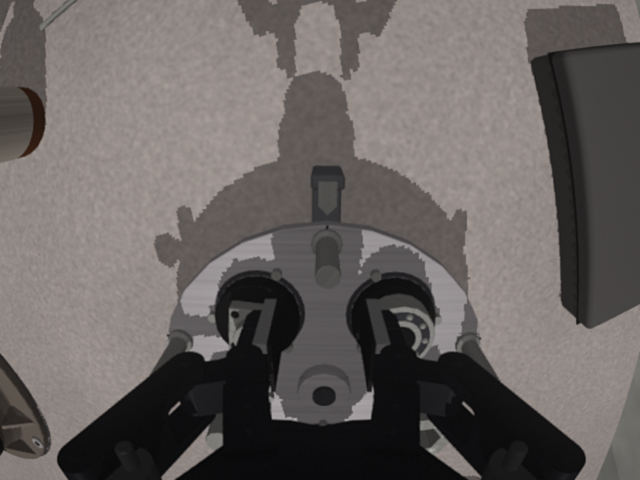

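```bash
python3 - <<'E'
from fit import *
tcp=np.array([593.4,119.3,152.7]);q=[-.0012,.7929,.6093,.0001]
print(wat((327,272),105,tcp,q).round(1), wat((328,228),52,tcp,q).round(1), wat((323,396),58,tcp,q).round(1))
E
```

```text
[597.7 124.2 105. ] [601.  131.6  52. ] [562.5  -1.3  58. ]
```

>>> {"name": "step_arm", "arguments": {"moves": [[[0, 0, -1], [0.005, 0.003, -0.005], 0.4], [[0, 0, 0], [0, 0, -0.018], 0.4], [[0, 0, 0], [0.001, 0, -0.018], 0.4], [[0, 0, 0], [0.001, 0, -0.015], 0.4], [[0, 0, 0], [0, 0, 0], 0.4]]}}

```text
time_s: 10.58
tcp_pos: [607.8, 124.2, 105.5]
tool_rot: [0.002, 0.799, 0.601, 0.007]
contact_force: [-0.1, 0.2, -0.2]
finger_gap: 0.4
```

```bash
python3 corr.py 74; python3 look.py 9 wrist side
```

```text
rotvec deg [-0.23  0.77  0.16] [607.8 124.2 105.5] 10.5833 [ 0.15  0.55 -0.6   1.83  0.4   0.87 -0.92]
[607.8 124.2 105.5] [0.0024 0.7995 0.6007 0.0066] 10.5833 [ 0.15  0.55 -0.6   1.83  0.4   0.87 -0.92]
```

View pics/wrist9.png

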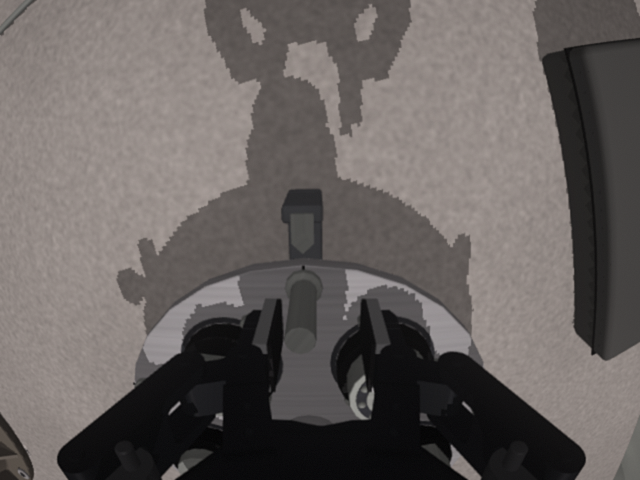

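View pics/side9.png

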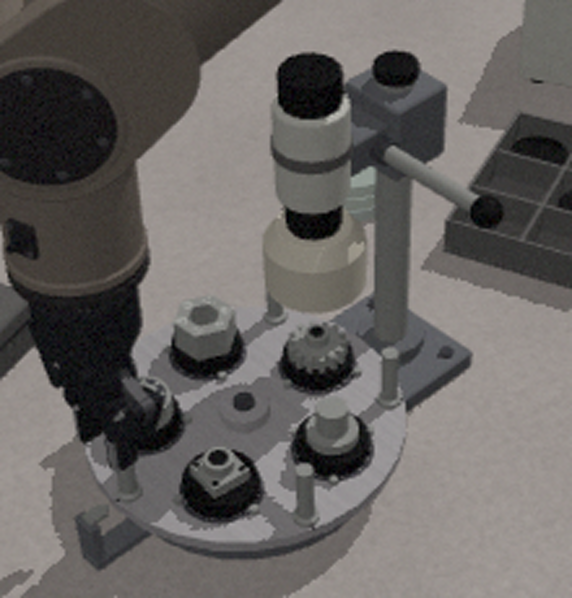

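>>> {"name": "step_arm", "arguments": {"moves": [[[0, 0.4, 0], [-0.009, -0.002, -0.005], 0.4], [[0, 0.4, 0], [0, 0, -0.006], 0.4], [[0, 0, 0], [0, 0, 0], 0.4]]}}

```text
time_s: 10.93
tcp_pos: [600.0, 123.0, 98.9]
tool_rot: [-0.001, 0.799, 0.601, 0.003]
contact_force: [-0.1, 0.2, -0.2]
finger_gap: 0.402
```

```bash
python3 corr.py 74; python3 look.py 10 wrist scene
```

```text
rotvec deg [-0.29  0.23  0.15] [600.  123.   98.9] 10.9333 [ 0.15  0.55 -0.6   1.84  0.4   0.86 -0.92]
[600.  123.   98.9] [-0.0009  0.7994  0.6007  0.0031] 10.9333 [ 0.15  0.55 -0.6   1.84  0.4   0.86 -0.92]
```

View pics/wrist10.png

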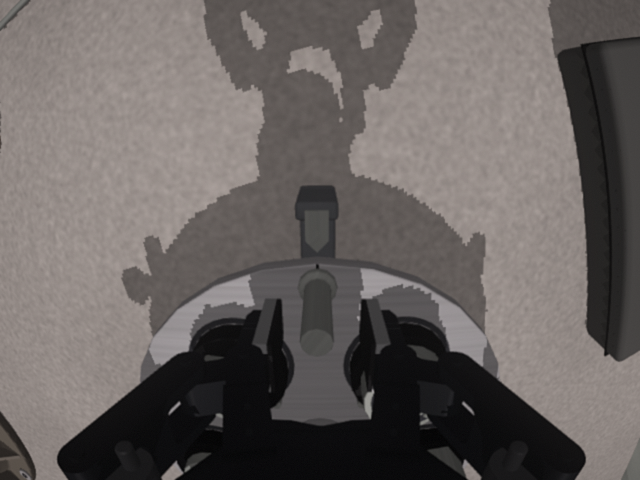

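View pics/scene10.png

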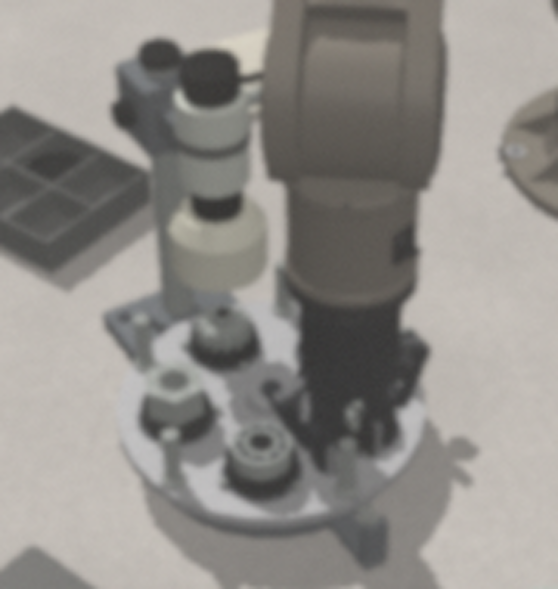

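```bash
cat > arc.py <<'E'
import numpy as np,sys
ax=np.array([565.5,6.]);s,e,n=map(float,sys.argv[1:4])
P=lambda a:ax+120*np.array([np.cos(np.radians(a)),np.sin(np.radians(a))])
A=np.linspace(s,e,int(n)+1)
for a,b in zip(A[:-1],A[1:]): print(round(b,1),P(b).round(1),(P(b)-P(a)).round(1))
E
python3 arc.py 74 38 12
```

```text
71.0 [604.6 119.5] [ 6.  -1.9]
68.0 [610.5 117.3] [ 5.9 -2.2]
65.0 [616.2 114.8] [ 5.8 -2.5]
62.0 [621.8 112. ] [ 5.6 -2.8]
59.0 [627.3 108.9] [ 5.5 -3.1]
56.0 [632.6 105.5] [ 5.3 -3.4]
53.0 [637.7 101.8] [ 5.1 -3.6]
50.0 [642.6  97.9] [ 4.9 -3.9]
47.0 [647.3  93.8] [ 4.7 -4.2]
44.0 [651.8  89.4] [ 4.5 -4.4]
41.0 [656.1  84.7] [ 4.2 -4.6]
38.0 [660.1  79.9] [ 4.  -4.8]
```

>>> {"name": "step_arm", "arguments": {"moves": [[[0, 0, -3], [0.005, -0.003, 0], 0.4], [[0, 0, -3], [0.006, -0.003, 0], 0.4], [[0, 0, -3], [0.006, -0.003, 0], 0.4], [[0, 0, -3], [0.006, -0.003, 0], 0.4], [[0, 0, -3], [0.005, -0.003, 0], 0.4]]}}

```text
time_s: 11.45
tcp_pos: [628.2, 109.0, 100.8]
tool_rot: [-0.001, 0.873, 0.488, 0.004]
contact_force: [-0.4, -0.7, -0.7]
finger_gap: 0.399
```

```bash
python3 corr.py 59; python3 look.py 11 wrist side
```

```text
rotvec deg [-0.27  0.32  0.56] [628.2 109.  100.8] 11.45 [ 0.12  0.57 -0.53  1.79  0.36  0.88 -1.12]
[628.2 109.  100.8] [-7.000e-04  8.728e-01  4.881e-01  3.600e-03] 11.45 [ 0.12  0.57 -0.53  1.79  0.36  0.88 -1.12]
```

View pics/wrist11.png

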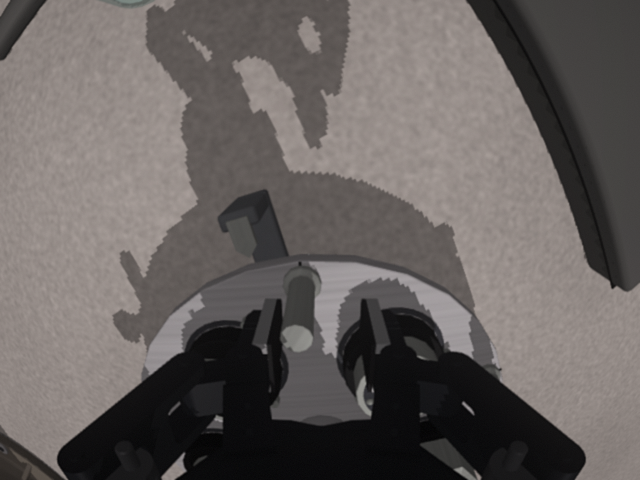

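View pics/side11.png

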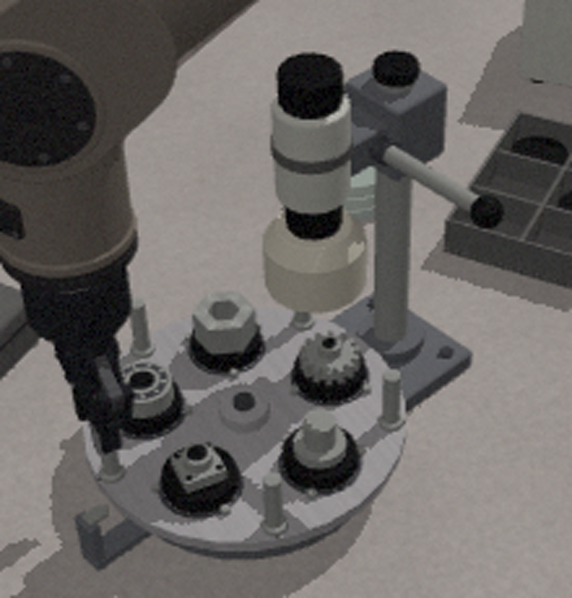

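>>> {"name": "step_arm", "arguments": {"moves": [[[0, 0, -3], [0.005, -0.004, 0], 0.4], [[0, 0, -3], [0.005, -0.004, 0], 0.4], [[0, 0, -3], [0.005, -0.004, 0], 0.4], [[0, 0, -3], [0.004, -0.004, 0], 0.4], [[0, 0, -3], [0.004, -0.0045, 0], 0.4], [[0, 0, -3], [0.004, -0.0045, 0], 0.4], [[0, 0, -3], [0.004, -0.005, 0], 0.4]]}}

```text
time_s: 12.13
tcp_pos: [657.6, 81.8, 101.7]
tool_rot: [-0.001, 0.946, 0.324, 0.004]
contact_force: [-0.6, 1.0, -1.4]
finger_gap: 0.398
```

```bash
python3 corr.py 38; python3 arc.py 38 2 12; python3 look.py 12 wrist scene side
```

```text
rotvec deg [-0.26  0.36  0.2 ] [657.6  81.8 101.7] 12.1333 [ 0.1   0.58 -0.44  1.73  0.3   0.89 -1.37]
35.0 [663.8  74.8] [ 3.7 -5.1]
32.0 [667.3  69.6] [ 3.5 -5.2]
29.0 [670.5  64.2] [ 3.2 -5.4]
26.0 [673.4  58.6] [ 2.9 -5.6]
23.0 [676.   52.9] [ 2.6 -5.7]
20.0 [678.3  47. ] [ 2.3 -5.8]
17.0 [680.3  41.1] [ 2. -6.]
14.0 [681.9  35. ] [ 1.7 -6.1]
11.0 [683.3  28.9] [ 1.4 -6.1]
8.0 [684.3  22.7] [ 1.  -6.2]
5.0 [685.   16.5] [ 0.7 -6.2]
2.0 [685.4  10.2] [ 0.4 -6.3]
[657.6  81.8 101.7] [-0.0011  0.9461  0.3239  0.0037] 12.1333 [ 0.1   0.58 -0.44  1.73  0.3   0.89 -1.37]
```

View pics/scene12.png

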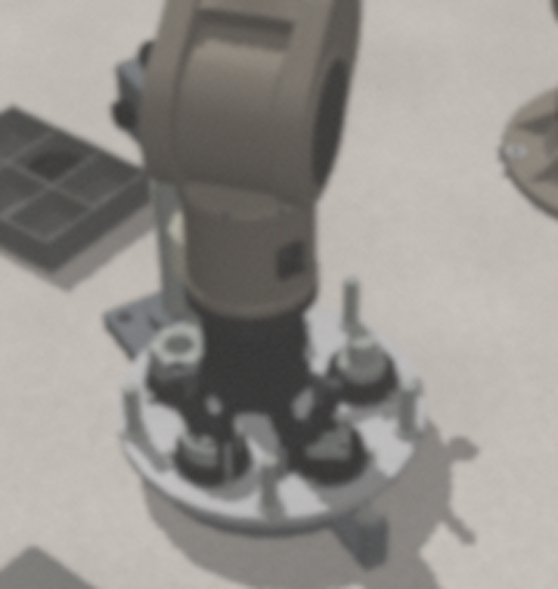

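View pics/side12.png

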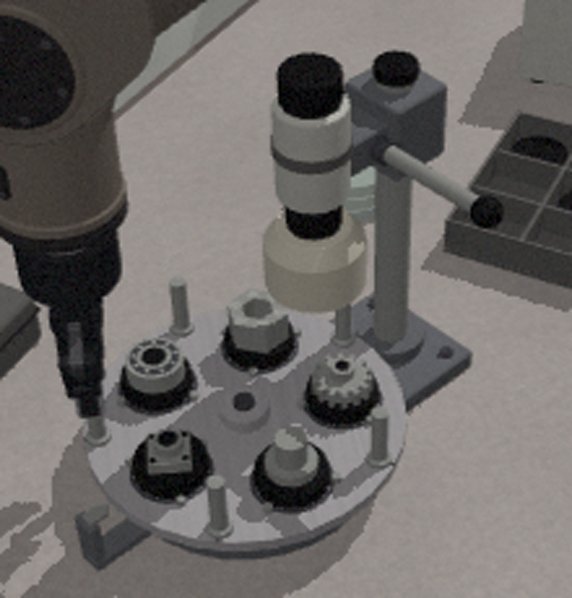

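View pics/wrist12.png

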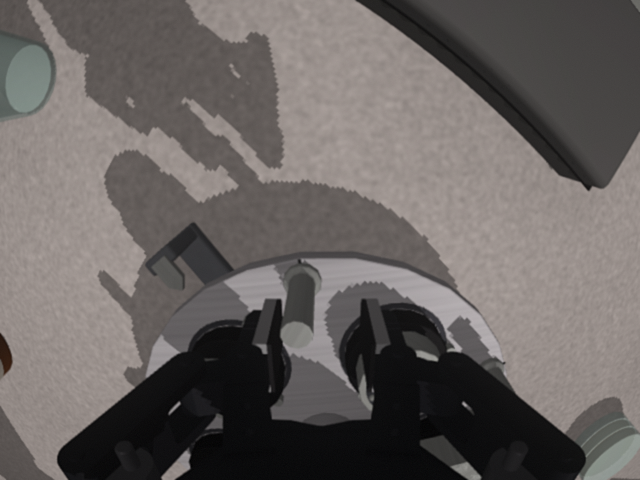

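```bash
python3 - <<'E'
from station import bot
import cv2
for n in("side","scene"): cv2.imwrite(f"pics/{n}13f.png",bot.read_camera(n)["color"][:,:,::-1])
E
```

```text
(no output)
```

View pics/side13f.png

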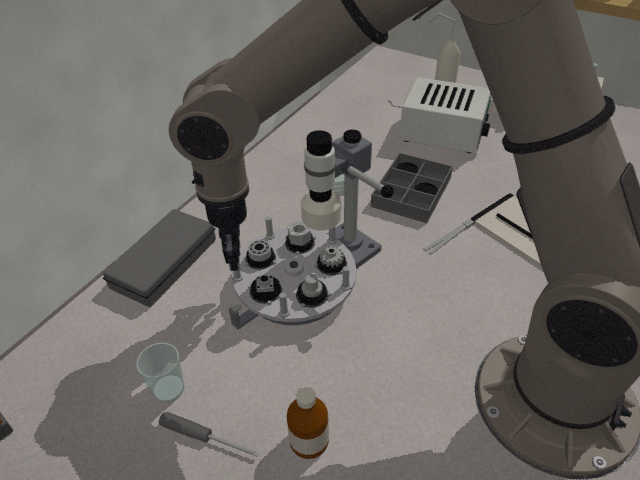

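View pics/scene13f.png

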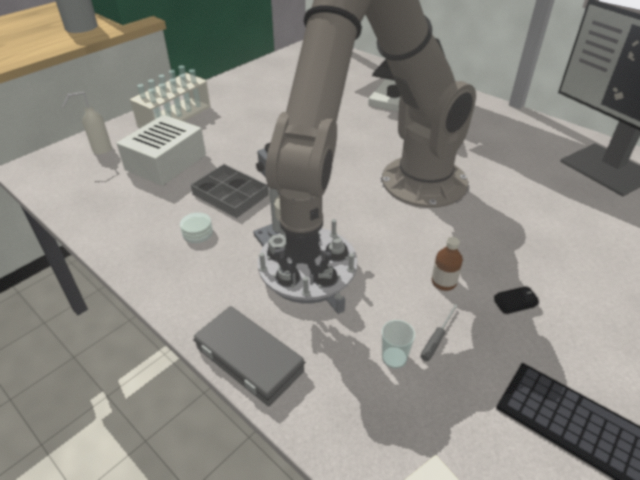

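>>> {"name": "step_arm", "arguments": {"moves": [[[0, 0, -3], [0.006, -0.007, 0], 0.4], [[0, 0, -3], [0.004, -0.005, 0], 0.4], [[0, 0, -3], [0.003, -0.0055, 0], 0.4], [[0, 0, -3], [0.003, -0.0055, 0], 0.4], [[0, 0, -3], [0.0025, -0.0055, 0], 0.4], [[0, 0, -3], [0.002, -0.006, 0], 0.4], [[0, 0, -3], [0.002, -0.006, 0], 0.4]]}}

```text
time_s: 12.97
tcp_pos: [677.6, 46.4, 101.9]
tool_rot: [-0.002, 0.988, 0.151, 0.003]
contact_force: [0.5, 1.3, -1.6]
finger_gap: 0.402
```

```bash
python3 corr.py 17;  python3 look.py 14 wrist side
```

```text
rotvec deg [-0.34  0.35 -0.4 ] [677.6  46.4 101.9] 12.9667 [ 0.09  0.59 -0.35  1.69  0.24  0.89 -1.62]
[677.6  46.4 101.9] [-0.0025  0.9885  0.1513  0.0035] 12.9667 [ 0.09  0.59 -0.35  1.69  0.24  0.89 -1.62]
```

View pics/side14.png

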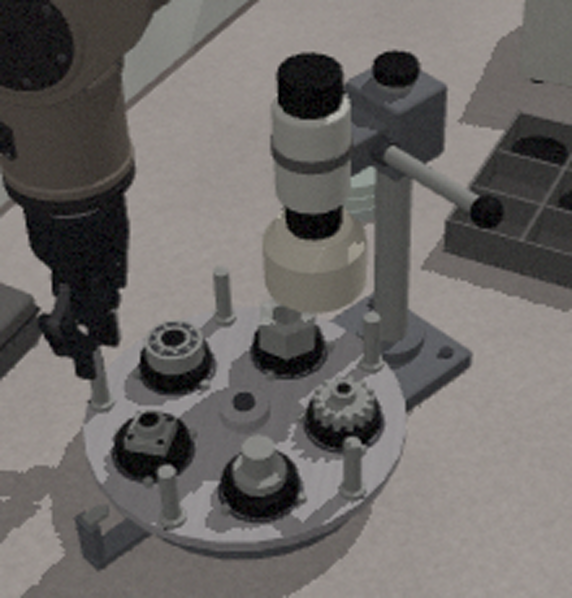

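View pics/wrist14.png

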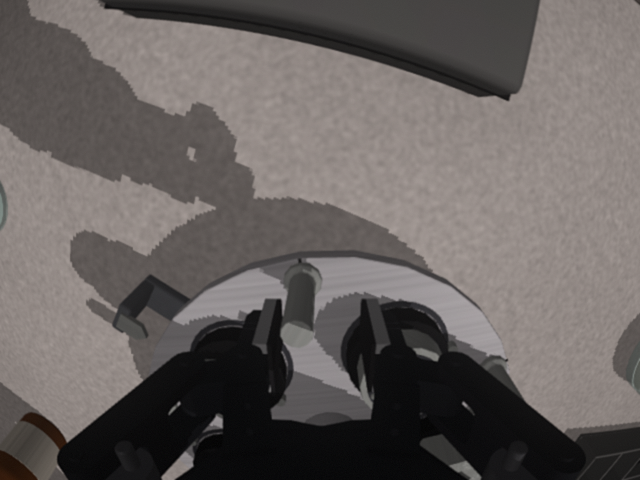

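>>> {"name": "step_arm", "arguments": {"moves": [[[0, 0, -3], [0.0035, -0.008, 0], 0.4], [[0, 0, -3], [0.0018, -0.006, 0], 0.4], [[0, 0, -3], [0.0015, -0.006, 0], 0.4], [[0, 0, -3], [0.001, -0.006, 0], 0.4], [[0, 0, -2], [0.0008, -0.004, 0], 0.4], [[0, 0, 0], [0, 0, 0], 0.4]]}}

```text
time_s: 13.57
tcp_pos: [684.3, 19.4, 101.8]
tool_rot: [-0.003, 0.999, 0.036, 0.003]
contact_force: [0.2, -0.5, 0.6]
finger_gap: 0.397
```

>>> {"name": "step_arm", "arguments": {"moves": [[[0, 0, 0], [0, 0, 0], 0.3], [[0, 0, 0], [0, 0, 0], 0.25], [[0, 0, 0], [0, 0, 0], 0.2], [[0, 0, 0], [0, 0, 0], 0.2]]}}

```text
time_s: 13.9
tcp_pos: [683.9, 21.5, 101.9]
tool_rot: [-0.003, 0.999, 0.04, 0.003]
contact_force: [-0.0, 0.4, -0.2]
finger_gap: 0.197
```

```bash
python3 corr.py 2;  python3 look.py 15 wrist side
```

```text
rotvec deg [-0.38  0.33 -2.64] [683.9  21.5 101.9] 13.9 [ 0.09  0.59 -0.29  1.68  0.2   0.89 -1.77]
[683.9  21.5 101.9] [-0.0033  0.9992  0.0404  0.0029] 13.9 [ 0.09  0.59 -0.29  1.68  0.2   0.89 -1.77]
```

View pics/side15.png

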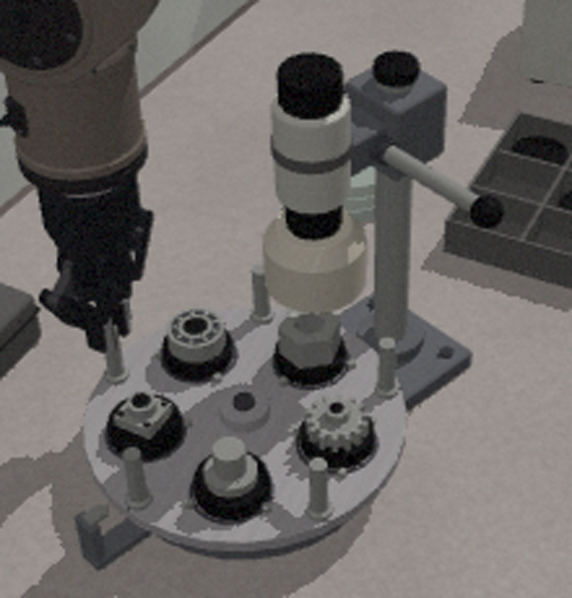

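View pics/wrist15.png

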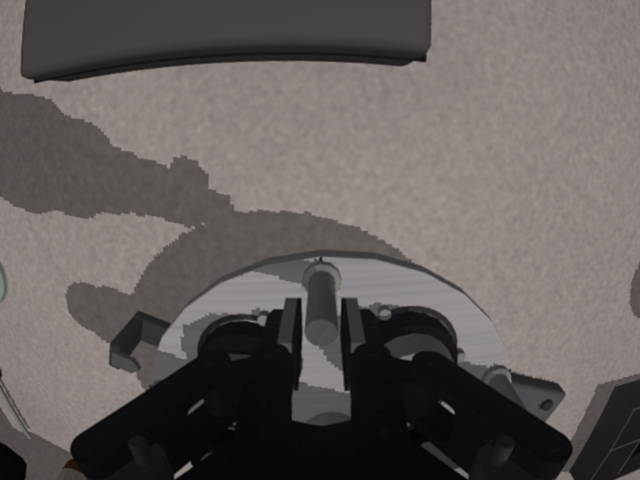

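>>> {"name": "step_arm", "arguments": {"moves": [[[0, 0, -1], [0.0005, -0.003, 0], 0.2], [[0, 0, -1], [0.0005, -0.003, 0], 0.2], [[0, 0, -1], [0.0003, -0.003, 0], 0.2], [[0, 0, -0.5], [0.0002, -0.002, 0], 0.2], [[0, 0, 0], [0, 0, 0], 0.2]]}}

```text
time_s: 14.42
tcp_pos: [685.5, 9.6, 101.8]
tool_rot: [-0.003, 1.0, 0.007, 0.003]
contact_force: [-0.9, -0.3, 0.6]
finger_gap: 0.197
```

```bash
python3 corr.py 2;  python3 look.py 16 wrist side scene
```

```text
rotvec deg [-0.38  0.33  1.24] [685.5   9.6 101.8] 14.4167 [ 0.09  0.59 -0.27  1.68  0.19  0.89 -1.81]
[685.5   9.6 101.8] [-0.0033  1.      0.0066  0.0029] 14.4167 [ 0.09  0.59 -0.27  1.68  0.19  0.89 -1.81]
```

View pics/side16.png

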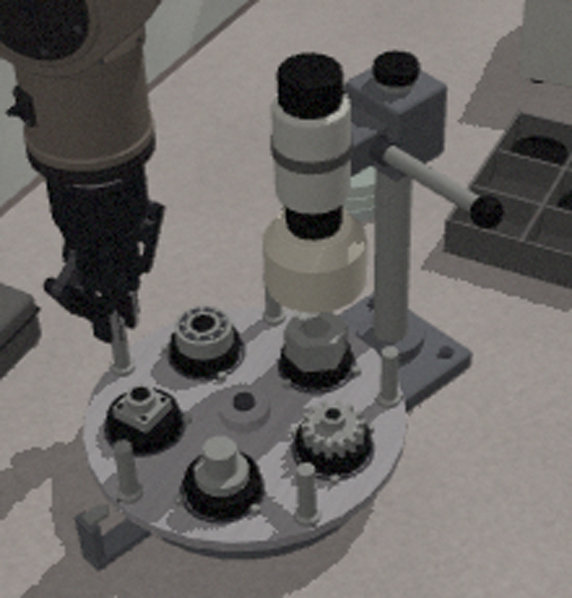

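View pics/scene16.png

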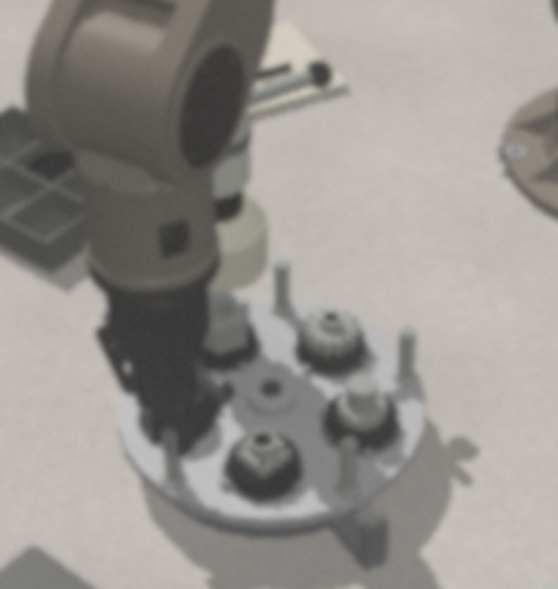

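```bash
python3 - <<'E'
import cv2,numpy as np
for n,pts in (("side",[(305,475),(123,450),(390,358)]),("scene",[(283,275),(408,340),(347,450)])):
    a=cv2.imread(f"pics/{n}6.png",0);b=cv2.imread(f"pics/{n}16.png",0)
    for x,y in pts:
        t=a[y-20:y+14,x-16:x+16];s=b[y-44:y+38,x-40:x+40]
        r=cv2.matchTemplate(s,t,cv2.TM_CCOEFF_NORMED);_,m,_,l=cv2.minMaxLoc(r);print(n,(x,y),"shift px(zoom)",l[0]-24,l[1]-24,round(m,3))
E
```

```text
side (305, 475) shift px(zoom) 2 0 0.953
side (123, 450) shift px(zoom) 1 1 0.889
side (390, 358) shift px(zoom) 0 -1 0.97
scene (283, 275) shift px(zoom) -1 0 0.994
scene (408, 340) shift px(zoom) 0 -1 0.996
scene (347, 450) shift px(zoom) 1 -1 0.993
```

>>> {"name": "step_arm", "arguments": {"moves": [[[0, 0, 0], [0, 0, 0], 0.3], [[0, 0, 0], [0, 0, 0], 0.4], [[0, 0, 0], [0, 0, 0], 0.4], [[0, 0, 0], [-0.001, 0, 0.015], 0.4], [[0, 0, 0], [0, 0, 0.025], 0.4], [[0, 0, 0], [0, 0, 0.04], 0.4], [[0, 0, 0], [0, 0, 0.04], 0.4], [[0, 0, 0], [0, 0, 0.04], 0.4], [[0, 0, 0], [0, 0, 0.04], 0.4], [[0, 0, 0], [0, 0, 0.04], 0.4]]}}

```text
time_s: 15.4
tcp_pos: [676.8, 10.8, 345.9]
tool_rot: [-0.004, 1.0, 0.009, -0.004]
contact_force: [1.1, 0.1, 0.7]
finger_gap: 0.398
```

>>> {"name": "step_arm", "arguments": {"moves": [[[0, 0, 0], [0, 0.015, 0.04], 0.4], [[0, 0, 3], [-0.01, 0.025, 0.02], 0.4], [[0, 0, 4], [-0.01, 0.025, 0], 0.4], [[0, 0, 4], [-0.01, 0.025, 0], 0.4], [[0, 0, 4], [-0.01, 0.025, 0], 0.4], [[0, 0, 4], [-0.01, 0.025, 0], 0.4], [[0, 0, 4], [-0.01, 0, 0], 0.4], [[0, 0, 0], [0, 0, 0], 0.4]]}}

```text
time_s: 16.07
tcp_pos: [611.5, 155.0, 429.3]
tool_rot: [-0.004, 0.976, 0.217, 0.008]
contact_force: [0.3, -0.6, -0.2]
finger_gap: 0.399
```

```bash
python3 corr.py 165;  python3 look.py 17 wrist side scene
```

```text
rotvec deg [ -1.22  -0.5  139.93] [611.5 155.  429.3] 16.0667 [-0.01  0.27 -0.43  1.44  0.11  1.44 -1.58]
[611.5 155.  429.3] [-0.0044  0.9761  0.217   0.0077] 16.0667 [-0.01  0.27 -0.43  1.44  0.11  1.44 -1.58]
```

View pics/side17.png

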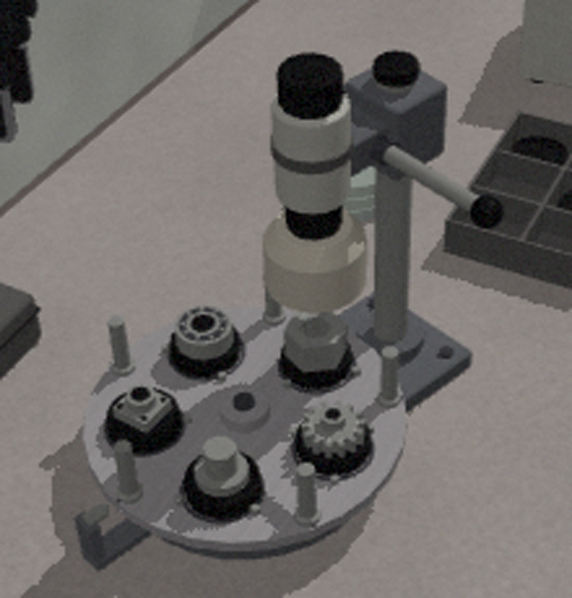

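View pics/wrist17.png

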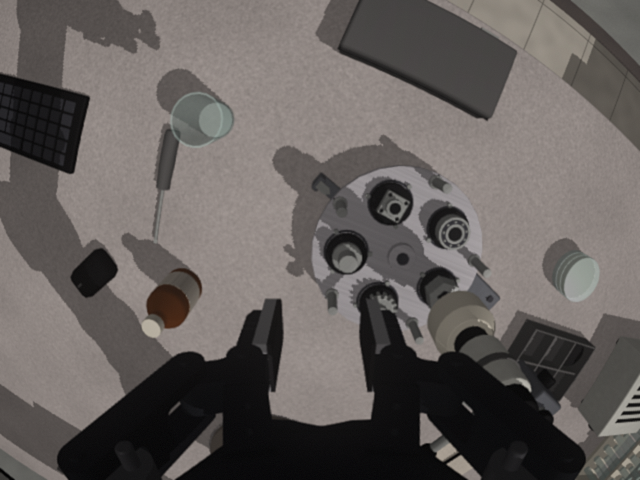

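```bash
python3 - <<'E'
import cv2,numpy as np
for n,pts in (("side",[(305,475),(123,450),(390,358),(119,325)]),("scene",[(283,275),(408,340),(347,450),(172,440),(140,325)])):
    a=cv2.imread(f"pics/{n}6.png",0);b=cv2.imread(f"pics/{n}17.png",0)
    for x,y in pts:
        t=a[y-20:y+14,x-16:x+16];s=b[y-44:y+38,x-40:x+40]
        r=cv2.matchTemplate(s,t,cv2.TM_CCOEFF_NORMED);_,m,_,l=cv2.minMaxLoc(r);print(n,(x,y),l[0]-24,l[1]-24,round(m,3))
a=cv2.imread("pics/wrist17.png")[140:330,290:500];cv2.imwrite("pics/w17z.png",cv2.resize(a,None,fx=2.8,fy=2.8,interpolation=cv2.INTER_CUBIC))
E
```

```text
side (305, 475) 2 0 0.954
side (123, 450) 1 1 0.889
side (390, 358) 0 -1 0.97
side (119, 325) -1 1 0.984
scene (283, 275) -1 0 0.994
scene (408, 340) 0 -1 0.996
scene (347, 450) 1 -1 0.992
scene (172, 440) 1 1 0.988
scene (140, 325) 0 0 0.982
```

View pics/w17z.png

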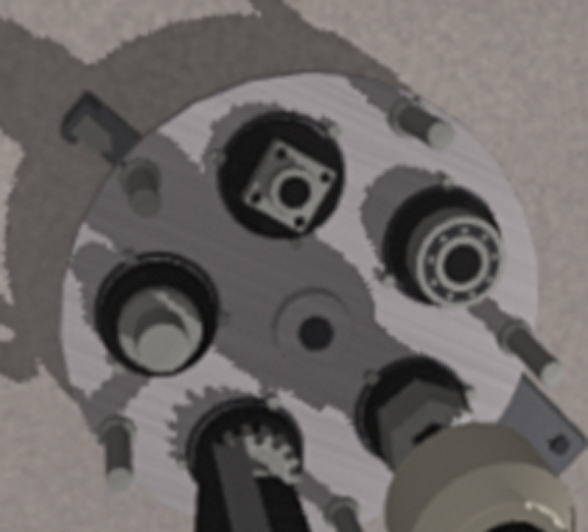

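>>> {"name": "step_arm", "arguments": {"moves": [[[0, 0, 7], [-0.01, -0.011, 0], 0.4], [[0, 0, 7], [-0.01, -0.011, 0], 0.4], [[0, 0, 7], [-0.01, -0.011, 0], 0.4], [[0, 0, 7], [-0.01, -0.011, 0], 0.4], [[0, 0, 7], [-0.01, -0.011, 0], 0.4], [[0, 0, 7], [-0.01, -0.011, 0], 0.4], [[0, 0, 7], [-0.01, -0.011, 0], 0.4], [[0, 0, 7], [-0.01, -0.011, 0], 0.4], [[0, 0, 7], [-0.01, -0.011, 0], 0.4], [[0, 0, 7], [-0.01, -0.011, 0], 0.4]]}}

```text
time_s: 17.05
tcp_pos: [515.1, 28.9, 426.2]
tool_rot: [-0.008, 0.673, 0.74, 0.001]
contact_force: [0.7, -0.6, -0.3]
finger_gap: 0.399
```

>>> {"name": "step_arm", "arguments": {"moves": [[[0, 0, 7], [-0.008, -0.014, 0], 0.4], [[0, 0, 7], [-0.008, -0.014, 0], 0.4], [[0, 0, 7], [-0.008, -0.014, 0], 0.4], [[0, 0, 7], [-0.007, -0.014, 0], 0.4], [[0, 0, 7], [-0.007, -0.014, 0], 0.4], [[0, 0, 7], [-0.007, -0.014, 0], 0.5], [[0, 0, 7], [-0.006, -0.014, 0], 0.6], [[0, 0, 7], [-0.006, -0.014, 0], 0.7], [[0, 0, 7], [-0.005, -0.014, 0], 0.7], [[0, 0, 5], [-0.004, -0.014, 0], 0.7]]}}

```text
time_s: 17.88
tcp_pos: [446.0, -129.9, 427.6]
tool_rot: [-0.008, 0.133, 0.991, -0.004]
contact_force: [0.1, 0.4, 0.6]
finger_gap: 0.7
```

```bash
python3 corr.py 165;  python3 look.py 18 wrist
```

```text
rotvec deg [ 0.36 -0.99  0.26] [ 446.  -129.9  427.6] 17.8833 [ 0.5  -0.02 -0.35  1.76  0.    1.42  1.45]
[ 446.  -129.9  427.6] [-0.0082  0.1327  0.9911 -0.0042] 17.8833 [ 0.5  -0.02 -0.35  1.76  0.    1.42  1.45]
```

View pics/wrist18.png

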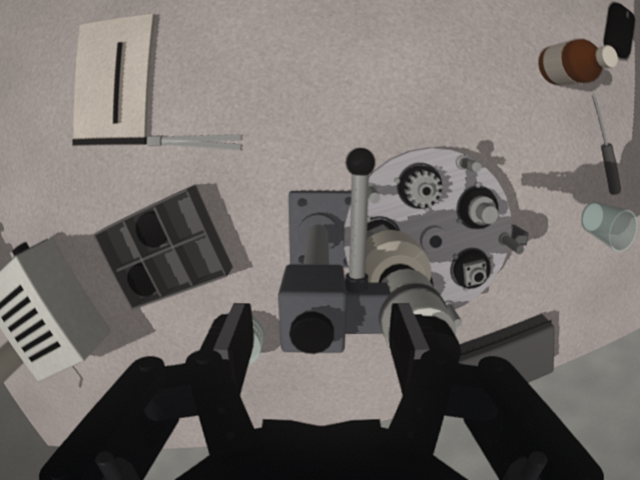

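>>> {"name": "step_arm", "arguments": {"moves": [[[0, 0, 0], [0.001, 0.014, 0], 0.7], [[0, 0, 0], [0, 0.014, -0.01], 0.7], [[0, 0, 0], [0, 0, -0.03], 0.7], [[0, 0, 0], [0, 0, -0.03], 0.7], [[0, 0, 0], [0, 0, -0.03], 0.7], [[0, 0, 0], [0, 0, 0], 0.7]]}}

```text
time_s: 18.43
tcp_pos: [447.0, -108.8, 326.6]
tool_rot: [-0.006, 0.143, 0.99, -0.004]
contact_force: [-0.3, -0.0, 0.1]
finger_gap: 0.701
```

```bash
python3 corr.py 165;  python3 look.py 19 wrist side
```

```text
rotvec deg [ 0.41 -0.77  1.47] [ 447.  -108.8  326.6] 18.4333 [ 0.48  0.02 -0.39  1.93  0.02  1.2   1.37]
[ 447.  -108.8  326.6] [-0.0062  0.1432  0.9897 -0.0045] 18.4333 [ 0.48  0.02 -0.39  1.93  0.02  1.2   1.37]
```

View pics/wrist19.png

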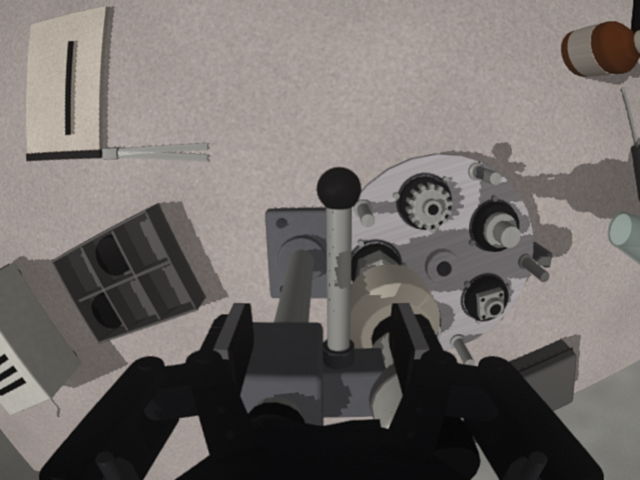

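View pics/side19.png

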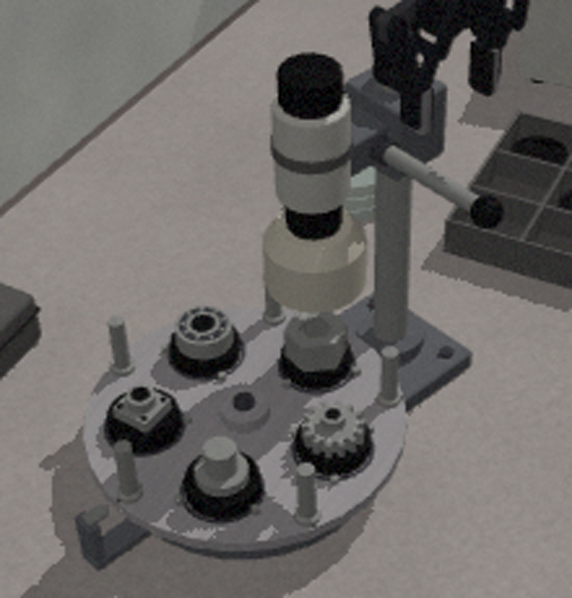

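>>> {"name": "step_arm", "arguments": {"moves": [[[0, 0, 1], [0.001, 0.008, -0.005], 0.7], [[0, 0, 0], [0, 0, -0.02], 0.7], [[0, 0, 0], [0, 0.001, -0.02], 0.7], [[0, 0, 0], [0, 0, -0.02], 0.7], [[0, 0, 0], [0, 0, 0], 0.7]]}}

```text
time_s: 18.95
tcp_pos: [455.6, -98.2, 273.7]
tool_rot: [0.003, 0.134, 0.991, -0.005]
contact_force: [-0.4, 0.2, -0.3]
finger_gap: 0.695
```

```bash
python3 corr.py 165;  python3 look.py 20 wrist
```

```text
rotvec deg [0.6  0.31 0.42] [455.6 -98.2 273.7] 18.95 [ 0.46  0.07 -0.4   2.    0.04  1.07  1.33]
[455.6 -98.2 273.7] [ 0.0033  0.1342  0.9909 -0.0048] 18.95 [ 0.46  0.07 -0.4   2.    0.04  1.07  1.33]
```

View pics/wrist20.png

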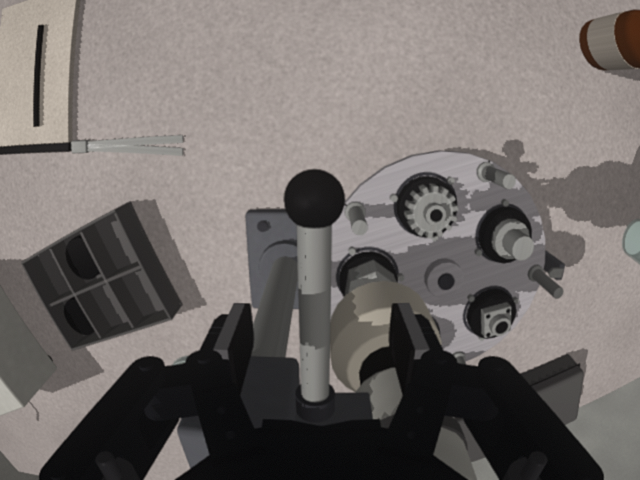

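>>> {"name": "step_arm", "arguments": {"moves": [[[0, 0, 0], [-0.006, -0.003, -0.007], 0.7], [[0, 0, 0], [0, 0, -0.007], 0.7], [[0, 0, 0], [0, 0, 0], 0.4], [[0, 0, 0], [0, 0, 0], 0.2], [[0, 0, 0], [0, 0, 0], 0], [[0, 0, 0], [0, 0, 0], 0], [[0, 0, 0], [0, 0, 0], 0], [[0, 0, 0], [0, 0, 0], 0]]}}

```text
time_s: 19.67
tcp_pos: [453.0, -100.7, 267.0]
tool_rot: [0.008, 0.134, 0.991, -0.005]
contact_force: [2.8, -0.5, -5.4]
finger_gap: 0.137
```

```bash
python3 look.py 21 wrist side
```

```text
[ 453.  -100.7  267. ] [ 0.0083  0.134   0.9909 -0.0047] 19.6667 [ 0.46  0.07 -0.4   2.02  0.04  1.05  1.34]
```

View pics/wrist21.png

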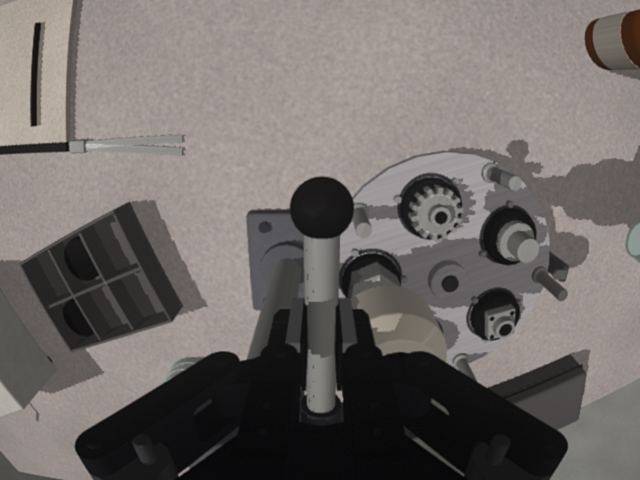

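View pics/side21.png

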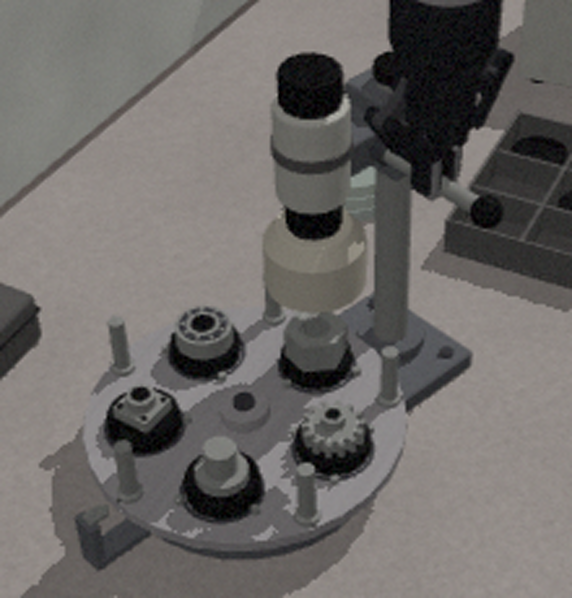

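>>> {"name": "step_arm", "arguments": {"moves": [[[0, 0, 0], [0, 0, -0.008], 0], [[0, 0, 0], [0, 0, -0.008], 0], [[0, 0, 0], [0, 0, -0.008], 0], [[0, 0, 0], [0, 0, -0.008], 0], [[0, 0, 0], [0, 0, -0.008], 0]]}}

```text
time_s: 20.18
tcp_pos: [453.0, -100.7, 228.5]
tool_rot: [0.009, 0.134, 0.991, -0.005]
contact_force: [-3.3, 1.3, 7.6]
finger_gap: 0.128
```

```bash
python3 look.py 22 side
```

```text
[ 453.  -100.7  228.5] [ 0.009   0.1343  0.9909 -0.0053] 20.1833 [ 0.45  0.11 -0.4   2.07  0.07  0.96  1.32]
```

View pics/side22.png

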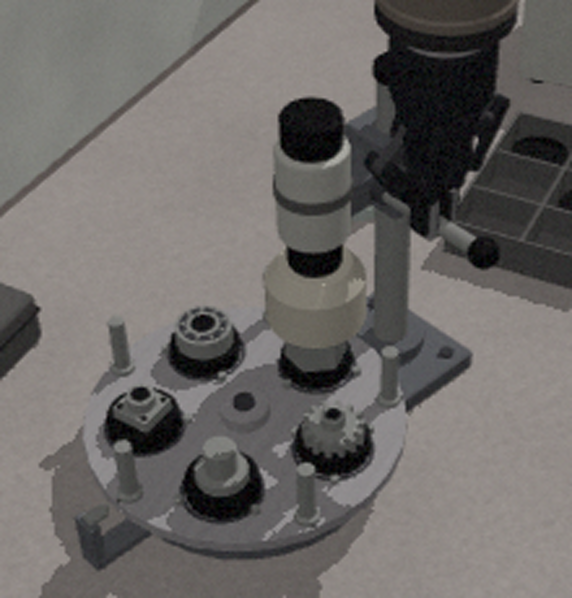

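Force is steady at about 7 N, and the nut is entering the shade cleanly. Continuing.

>>> {"name": "step_arm", "arguments": {"moves": [[[0, 0, 0], [0, 0, -0.007], 0], [[0, 0, 0], [0, 0, -0.007], 0], [[0, 0, 0], [0, 0, -0.007], 0], [[0, 0, 0], [0, 0, -0.007], 0], [[0, 0, 0], [0, 0, -0.006], 0], [[0, 0, 0], [0, 0, -0.004], 0]]}}

```text
time_s: 20.73
tcp_pos: [453.0, -100.7, 190.3]
tool_rot: [0.009, 0.134, 0.991, -0.006]
contact_force: [-3.6, 0.8, 6.7]
finger_gap: 0.138
```

>>> {"name": "step_arm", "arguments": {"moves": [[[0, 0, 0], [0, 0, -0.004], 0], [[0, 0, 0], [0, 0, -0.003], 0]]}}

```text
time_s: 20.9
tcp_pos: [453.0, -100.7, 183.5]
tool_rot: [0.009, 0.135, 0.991, -0.006]
contact_force: [-2.9, 1.2, 6.6]
finger_gap: 0.134
```

```bash
python3 look.py 23 side
```

```text
[ 453.  -100.7  183.5] [ 0.0087  0.1345  0.9909 -0.0057] 20.9 [ 0.44  0.17 -0.4   2.12  0.1   0.86  1.28]
```

View pics/side23.png

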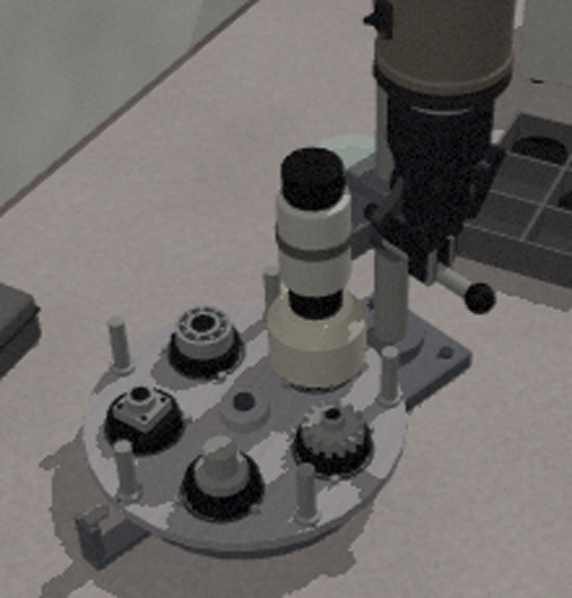

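>>> {"name": "step_arm", "arguments": {"moves": [[[0, 0, 0], [0, 0, -0.003], 0], [[0, 0, 0], [0, 0, -0.003], 0]]}}

```text
time_s: 21.12
tcp_pos: [453.0, -100.7, 177.8]
tool_rot: [0.009, 0.135, 0.991, -0.006]
contact_force: [-3.5, 0.9, 6.4]
finger_gap: 0.137
```

>>> {"name": "step_arm", "arguments": {"moves": [[[0, 0, 0], [0, 0, -0.003], 0]]}}

```text
time_s: 21.2
tcp_pos: [453.2, -100.7, 176.2]
tool_rot: [0.009, 0.135, 0.991, -0.006]
contact_force: [-34.3, 5.8, 91.6]
finger_gap: 0.13
```

>>> {"name": "step_arm", "arguments": {"moves": [[[0, 0, 0], [0, 0, -0.003], 0]]}}

```text
time_s: 21.28
tcp_pos: [453.3, -100.7, 176.0]
tool_rot: [0.009, 0.135, 0.991, -0.007]
contact_force: [-42.3, 8.4, 102.7]
finger_gap: 0.134
```

>>> {"name": "step_arm", "arguments": {"moves": [[[0, 0, 0], [0, 0, 0], 0], [[0, 0, 0], [0, 0, 0], 0.3], [[0, 0, 0], [0, 0, 0], 0.7], [[0, 0, 0], [0, 0, 0], 0.7], [[0, 0, 0], [0, 0, 0], 0.7]]}}

```text
time_s: 21.7
tcp_pos: [453.8, -101.0, 178.7]
tool_rot: [0.01, 0.135, 0.991, -0.007]
contact_force: [0.4, -0.2, -0.2]
finger_gap: 0.69
```

```bash
python3 look.py 24 side wrist
```

```text
[ 453.8 -101.   178.7] [ 0.0097  0.1351  0.9908 -0.0075] 21.7 [ 0.44  0.17 -0.4   2.12  0.11  0.85  1.27]
```

View pics/wrist24.png

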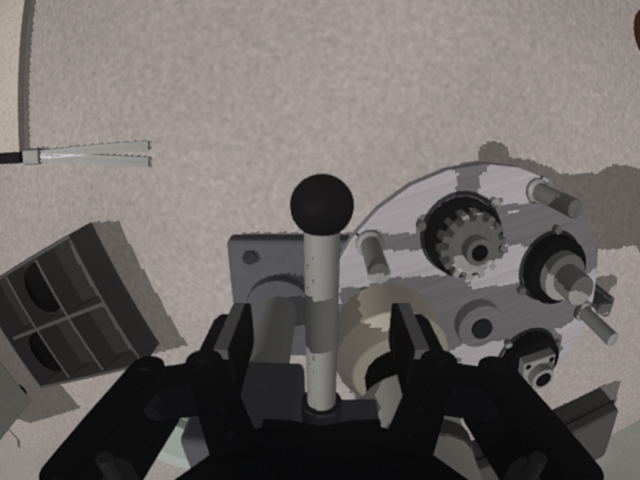

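Released and clear of the bar on both sides. Rising straight up.

>>> {"name": "step_arm", "arguments": {"moves": [[[0, 0, 0], [0, 0, 0.01], 0.7], [[0, 0, 0], [0, 0, 0.02], 0.7], [[0, 0, 0], [0, 0, 0.03], 0.7], [[0, 0, 0], [0, 0, 0.035], 0.7], [[0, 0, 0], [0, 0, 0.035], 0.7], [[0, 0, 0], [0, 0, 0.035], 0.7], [[0, 0, 0], [0, 0, 0.035], 0.7], [[0, 0, 0], [-0.01, -0.02, 0.02], 0.7], [[0, 0, 0], [-0.01, -0.02, 0.01], 0.7], [[0, 0, 0], [0, 0, 0], 0.7]]}}

```text
time_s: 22.63
tcp_pos: [428.6, -139.2, 425.1]
tool_rot: [0.009, 0.132, 0.991, -0.006]
contact_force: [1.1, -0.4, -0.4]
finger_gap: 0.701
```

```bash
python3 look.py 25 side scene; python3 - <<'E'
import cv2
for n,pts in (("side",[(305,475),(123,450),(390,358),(119,325),(480,296),(313,165)]),("scene",[(283,275),(408,340),(347,450),(172,440),(140,325)])):
    b=cv2.imread(f"pics/{n}25.png",0)
    for x,y in pts:
        r0=1 if (n=="side" and y in(296,165)) else 6
        a=cv2.imread(f"pics/{n}{r0}.png",0)
        t=a[y-20:y+14,x-16:x+16];s=b[y-44:y+38,x-40:x+40]
        r=cv2.matchTemplate(s,t,cv2.TM_CCOEFF_NORMED);_,m,_,l=cv2.minMaxLoc(r);print(n,(x,y),l[0]-24,l[1]-24,round(m,3))
E
```

```text
[ 428.6 -139.2  425.1] [ 0.0086  0.1321  0.9912 -0.0062] 22.6333 [ 0.52 -0.07 -0.33  1.81 -0.01  1.38  1.5 ]
side (305, 475) 2 0 0.952
side (123, 450) 1 0 0.87
side (390, 358) 0 -1 0.971
side (119, 325) -1 1 0.984
side (480, 296) -1 7 0.956
side (313, 165) 0 8 0.961
scene (283, 275) -1 0 0.985
scene (408, 340) 0 -1 0.995
scene (347, 450) 1 -2 0.885
scene (172, 440) 1 1 0.989
scene (140, 325) 0 0 0.981
```

View pics/side25.png

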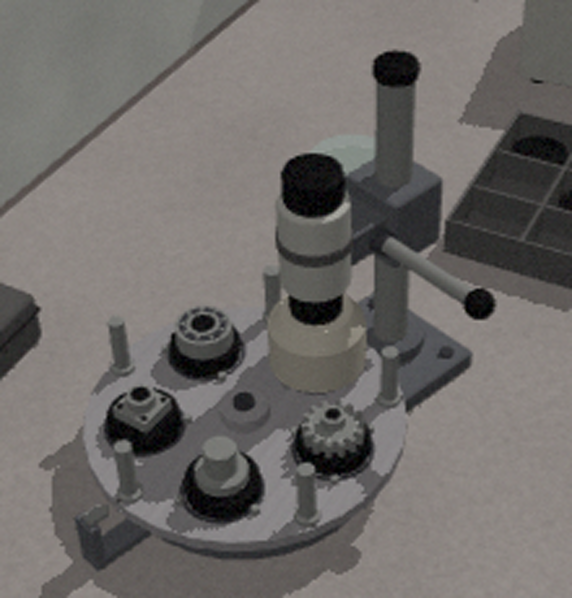

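View pics/scene25.png

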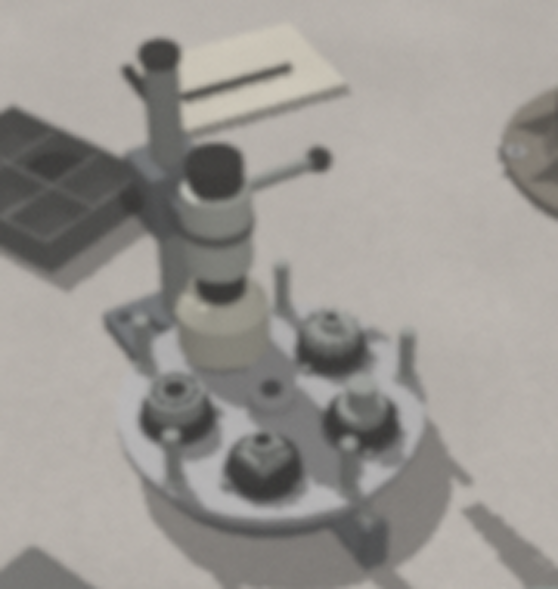

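```bash
python3 -c "
from station import bot
print(bot.hand_in())"
```

```text
the job is handed in; nothing more can be done
None
```

The nut is under the lens with the head fully down, and I handed the job in at about 22.6 s of the 72 s allowed. The hand-in reported no verdict.

I gripped the handle and raised the head about 83 mm. With the fingers around a post, I turned the table 72° clockwise so that the next post came to the index pointer. Then I lowered the head to its stop, released the handle and moved the arm clear.

**Last checks**
- **Alignment:** the posts are within about 1–1.5 mm of where their neighbours stood at the start, so the nut should be about 1 mm off centre. This assumes the starting position was exact.
- **Head:** it sits about 7 mm lower than at the start. That agrees with my first fit, which put the handle about 7 mm above its fully-down height.
- **Specimens:** the pictures show the four visible ones seated; the nut is hidden inside the shade.
- **Bystanders:** none came near the arm's path and the ones in view look unmoved; I did not measure them.

**One concern:** the wrist force reached a component of about 103 N when the head met its lower stop. That is about 111 N overall, below the 120 N limit. It was the closed fingers pressing on the handle, not the gripper body.

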